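# Check the filed brass bars in the toggle-clamp nest

### The arm

A 6-joint arm with a two-finger parallel gripper is mounted at the origin on the work surface. World frame = base frame: x ahead of the robot, y to its left, z up, the work surface at z = 0. Lengths are in m, angles in rad, forces in N, time in s.
With the tool pointing down it reaches from about 0.225 to 0.875 m from the base axis. Payload 3.4 kg.
Tool frame: the origin (TCP) lies on the mounting face of the last link; the fingertips stand 173 mm ahead of it and the grasp point (between the pads) lies 155 mm ahead of it; z points along the fingers, y is the line along which they close (so a half turn about z gives the same grasp; the last joint's range is limited). The gripper opens to 85 mm and grips with 20 to 120 N. Pads are 22 mm wide; open, the fingers measure 114 mm over their backs; the gripper's body (76 mm by 85 mm) begins 54 mm behind the grasp point. The pads swing forward as they close: fully open they stand 13 mm farther back than shut.
Start: joints at [-0.121, 0.276, 1.505, -0, 1.361, -0.121], TCP at [0.575, -0, 0.405] pointing down, gripper open.
Joint ranges: [-2.89, 2.89], [-0.75, 2.08], [0.22, 2.7], [-1.18, 4.32], [0.11, 2.71], [-2.7, 2.7]. Speed limits (rad/s): [2.57, 2.57, 3.14, 3.14, 3.14, 3.14].

### API

Orientations are given as a unit quaternion [w, x, y, z].
In Python, from rig import manip gives the robot as it stands.
- The arm moves only by the tool carry_out, never from a script. Its arguments are lists of equal length, an entry for each row: "linear": the shift along the world's x, y, z each as a share of 500 mm, from -1 to 1, a list of three; "angular": the turn, a rotation vector about the world's x, y, z each as a share of 0.08 rad, from -1 to 1, a list of three; "hand": the opening, from 0 (shut) to 1 (fully open). In form: {"linear": [[x, y, z], ...], "angular": [[rx, ry, rz], ...], "hand": [hand, ...]}. A call has 1 to 8 rows; each row shifts and turns the commanded pose from where the row before left it; what a row does not reach is not made up. A row lasts 1/12 s, in which the tool goes at most 41.7 mm and 7.16 degrees, less where a joint would pass 70% of its speed; a pose out of reach is approached as far as the arm can. A call with a number of a shift or a turn outside -1 to 1 is refused whole. A call with a gripper value outside its range is refused whole. The fingers move at their own pace and stop on an object; "force" is the grip in N (left out, the last holds). Time passes only in rows, so rows that do not move let the fingers close. It gives the time, the measured TCP pose, the force, the opening and the grip force at its end, in the units of the state.
- manip.get_state(): the state, without advancing time (a new reading comes with each control period).
- manip.get_image(name): name is "scene" or "side" or "wrist"; returns the picture (384x512x3 uint8, red, green, blue); there is no depth.
- manip.camera_params(name): a dict with "fx", "fy", "cx", "cy" (pixels), "view" (4x4, takes a point from world to camera coordinates); the wrist camera has in their place "hand_eye" (4x4, takes a point from camera to tool coordinates, whose origin is the TCP and whose axes are the flange's). Camera axes: x right, y down, z forward; pixel columns grow to the right and rows downward; lengths in m; the calibration is good to about 2 mm. A picture is of the moment at which its call begins: read the wrist's pose just before it. camera_params takes no time and is no camera call.
- manip.sign_off(): hands the job in; it is judged then, once.
The state is a dict: "clock": time; "qpos": joint angles; "qd": joint speeds; "effort": joint torques, N m; "position": TCP position; "ee_rot": TCP orientation; "contact_force": force on the tool from outside, world axes, zero at the start; "moment": the same for the moment, N m; "width": finger opening in m; "gripper_force": force on a finger pad.
Only numpy, scipy, OpenCV 4.12 (cv2) and the standard library are available. Lean on these libraries where they do the work, as an engineer would, in place of code of your own. Each camera call takes 0.05 s, during which the arm holds its last target. There are 200 camera calls.

### The job

Open the bench vise and only then lift out the brass bar it holds; set it and every brass bar lying on the bench flat in the check nest, one to a slot. With all of them in place, swing the toggle clamp over centre so that its pads come down fully on the bars, leave it down for a good second, swing it all the way back, and lay all the bars flat on the floor of the wooden tray, leaving the clamp open and the other things on the bench where they are.

Things in the scene. Friction and masses are not known exactly. Their poses are not given: they have to be found in the camera images.
- nest: fixed aluminium check nest, base plate 236 x 190 x 20 mm; origin on the bench under the centre of the middle slot; x points from the slots to the clamp's hinge, y along the row of slots. A toggle clamp is hinged between two red cheeks (nest x 83-117, y within 27 mm, top z 92 mm) and swings in the nest's x-z plane
- clamp_hinge (a point): fixed point on the clamp's hinge axis (parallel to nest y), at nest x = 100, y = 0, z = 75 mm; axes as the nest. Clamp open, its 85 mm pressure arm, with a 138 mm cross beam and three pads (one for each slot), stands upright here (top z = 170 mm, pads reach in to nest x = 67 mm). Down, the arm is level and each pad rests on its bar 15 mm from the middle
- slot0 (a point): centre of the floor of the slot at nest y = -56 mm, 20 mm above the bench; axes as the nest. Each slot takes one bar lengthways along x: 32 mm wide, 92 mm long, between ribs 8 mm high; slot pitch 56 mm
- slot1 (a point): centre of the floor of the middle slot, as slot0
- slot2 (a point): centre of the floor of the slot at nest y = +56 mm, as slot0
- clamp (a joint): toggle clamp angle, rad: 0 with the pads on seated bars (stop at -0.08), 1.62 fully open (stop). Its weight balances at about 0.8 (over centre): let go, it swings to whichever end it is nearer and stays there; about 3 N at the crossbar moves it
- clamp_bar (a point): middle of the handle's black round crossbar, 16 mm diameter, 120 mm long parallel to the hinge, 110 mm from the hinge axis: straight above it (z = 185 mm) at joint 0, about 110 mm beyond it (z = 70 mm) when open. A 16 mm wide stem joins its middle to the hinge; the crossbar is free 50 mm either side of it, to be pinched lightly from above (30 N) while it turns in the fingers
- vise: fixed grey bench vise; origin on the bench under the middle of the bar it holds; bed 35 mm high (180 x 104 mm, x from -110 to 70 mm), bar along y. Jaws 96 mm wide along y, tops 46 mm above the bench, so that the bar stands 13 mm proud. The fixed jaw is on the +x side, the sliding jaw on the -x side
- vise_jaw (a joint): sliding jaw's travel along the vise's -x, m: 0 shut on the bar, 0.045 fully open; stays where it is left, about 3 N friction
- jaw_post (a point): top of the upright steel post on the sliding jaw by which it is pulled: 18 mm diameter, 34 mm tall, top 80 mm above the bench, 36 mm to the vise's -x from the bar's middle when shut
- tray: fixed open wooden tray, 120 x 220 mm (y the long way), 28 mm high, walls and floor about 6 mm; origin on the bench under its centre
- bar_a: solid square brass bar, 80 x 24 x 24 mm, about 0.4 kg; origin at its centre, x along its length; any of the four long faces may be up. Starts in the vise, its centre 47 mm above the bench
- bar_b: solid square brass bar, 80 x 24 x 24 mm, about 0.4 kg; origin at its centre, x along its length; any of the four long faces may be up. Lies on the bench at the start, to one side or the other of the nest; may be absent
- bar_c: solid square brass bar, 80 x 24 x 24 mm, about 0.4 kg; origin at its centre, x along its length; any of the four long faces may be up. Lies on the bench at the start, to one side or the other of the nest; may be absent
- bar_d: solid square brass bar, 80 x 24 x 24 mm, about 0.4 kg; origin at its centre, x along its length; any of the four long faces may be up. Lies on the bench at the start, to one side or the other of the nest; may be absent
- bench_block: bystander: round steel bench block, 64 mm across, 20 mm high; origin under its centre
- bottle: bystander: amber bottle with red cap, 44 mm across, 85 mm high; origin under its centre
- turntable: bystander: round wooden work stand, 110 mm across, 40 mm high; origin under its centre
- pliers: bystander: pliers with red handles, 145 mm long, 13 mm high; origin under the pivot
- pliers_2: bystander: pliers with black handles, 145 mm long, 13 mm high; origin under the pivot
- file_pot: bystander: steel pot of files, 64 mm across, about 130 mm high; origin under its centre
Not all that is in view belongs to the job. Leave any grey or orange look-alike of the bar_b alone.

How it is judged:
On the way, in this order (a step that is already met when the one before it is completed fails the run):
1. the vise jaw has been opened at least 10 mm with the bar still sitting in the vise (value of joint vise_jaw above 0.01 m and horizontal distance between bar_a and vise below 0.03 m and z of bar_a in the frame of vise below 0.055 m), for 0.1 s.
2. every bar sits flat in a slot of the nest, with the clamp open (((horizontal distance between bar_a and slot0 below 0.009 m and z of bar_a in the frame of slot0 below 0.0145 m and angle between the x axis of bar_a and the x axis of slot0, either way round below 0.15 rad) or (horizontal distance between bar_a and slot1 below 0.009 m and z of bar_a in the frame of slot1 below 0.0145 m and angle between the x axis of bar_a and the x axis of slot1, either way round below 0.15 rad) or (horizontal distance between bar_a and slot2 below 0.009 m and z of bar_a in the frame of slot2 below 0.0145 m and angle between the x axis of bar_a and the x axis of slot2, either way round below 0.15 rad)) and ((horizontal distance between bar_b and slot0 below 0.009 m and z of bar_b in the frame of slot0 below 0.0145 m and angle between the x axis of bar_b and the x axis of slot0, either way round below 0.15 rad) or (horizontal distance between bar_b and slot1 below 0.009 m and z of bar_b in the frame of slot1 below 0.0145 m and angle between the x axis of bar_b and the x axis of slot1, either way round below 0.15 rad) or (horizontal distance between bar_b and slot2 below 0.009 m and z of bar_b in the frame of slot2 below 0.0145 m and angle between the x axis of bar_b and the x axis of slot2, either way round below 0.15 rad)) and ((horizontal distance between bar_c and slot0 below 0.009 m and z of bar_c in the frame of slot0 below 0.0145 m and angle between the x axis of bar_c and the x axis of slot0, either way round below 0.15 rad) or (horizontal distance between bar_c and slot1 below 0.009 m and z of bar_c in the frame of slot1 below 0.0145 m and angle between the x axis of bar_c and the x axis of slot1, either way round below 0.15 rad) or (horizontal distance between bar_c and slot2 below 0.009 m and z of bar_c in the frame of slot2 below 0.0145 m and angle between the x axis of bar_c and the x axis of slot2, either way round below 0.15 rad)) and ((horizontal distance between bar_d and slot0 below 0.009 m and z of bar_d in the frame of slot0 below 0.0145 m and angle between the x axis of bar_d and the x axis of slot0, either way round below 0.15 rad) or (horizontal distance between bar_d and slot1 below 0.009 m and z of bar_d in the frame of slot1 below 0.0145 m and angle between the x axis of bar_d and the x axis of slot1, either way round below 0.15 rad) or (horizontal distance between bar_d and slot2 below 0.009 m and z of bar_d in the frame of slot2 below 0.0145 m and angle between the x axis of bar_d and the x axis of slot2, either way round below 0.15 rad)) and value of joint clamp above 1 rad), for 0.2 s.
3. the clamp is down on the bars (joint under 0.06) with every bar still in its slot, for a second (((horizontal distance between bar_a and slot0 below 0.009 m and z of bar_a in the frame of slot0 below 0.0145 m and angle between the x axis of bar_a and the x axis of slot0, either way round below 0.15 rad) or (horizontal distance between bar_a and slot1 below 0.009 m and z of bar_a in the frame of slot1 below 0.0145 m and angle between the x axis of bar_a and the x axis of slot1, either way round below 0.15 rad) or (horizontal distance between bar_a and slot2 below 0.009 m and z of bar_a in the frame of slot2 below 0.0145 m and angle between the x axis of bar_a and the x axis of slot2, either way round below 0.15 rad)) and ((horizontal distance between bar_b and slot0 below 0.009 m and z of bar_b in the frame of slot0 below 0.0145 m and angle between the x axis of bar_b and the x axis of slot0, either way round below 0.15 rad) or (horizontal distance between bar_b and slot1 below 0.009 m and z of bar_b in the frame of slot1 below 0.0145 m and angle between the x axis of bar_b and the x axis of slot1, either way round below 0.15 rad) or (horizontal distance between bar_b and slot2 below 0.009 m and z of bar_b in the frame of slot2 below 0.0145 m and angle between the x axis of bar_b and the x axis of slot2, either way round below 0.15 rad)) and ((horizontal distance between bar_c and slot0 below 0.009 m and z of bar_c in the frame of slot0 below 0.0145 m and angle between the x axis of bar_c and the x axis of slot0, either way round below 0.15 rad) or (horizontal distance between bar_c and slot1 below 0.009 m and z of bar_c in the frame of slot1 below 0.0145 m and angle between the x axis of bar_c and the x axis of slot1, either way round below 0.15 rad) or (horizontal distance between bar_c and slot2 below 0.009 m and z of bar_c in the frame of slot2 below 0.0145 m and angle between the x axis of bar_c and the x axis of slot2, either way round below 0.15 rad)) and ((horizontal distance between bar_d and slot0 below 0.009 m and z of bar_d in the frame of slot0 below 0.0145 m and angle between the x axis of bar_d and the x axis of slot0, either way round below 0.15 rad) or (horizontal distance between bar_d and slot1 below 0.009 m and z of bar_d in the frame of slot1 below 0.0145 m and angle between the x axis of bar_d and the x axis of slot1, either way round below 0.15 rad) or (horizontal distance between bar_d and slot2 below 0.009 m and z of bar_d in the frame of slot2 below 0.0145 m and angle between the x axis of bar_d and the x axis of slot2, either way round below 0.15 rad)) and value of joint clamp below 0.06 rad), for 1 s.
4. the clamp has been swung back open (joint over 1.4) (value of joint clamp above 1.4 rad), for 0.2 s.
At the end, for the whole second after the job is handed in: every bar present lies level on the floor of the tray (centre within 50 mm by 100 mm of the tray's centre along its x and y, under 26 mm above its origin, length level within 0.15 rad), at rest and released; clamp open (joint over 1.4 rad) (x of bar_a in the frame of tray between -0.05 and 0.05 m and y of bar_a in the frame of tray between -0.1 and 0.1 m and z of each of bar_a, bar_b, bar_c, bar_d in the frame of tray below 0.026 m and angle between bar_a's own x axis and vertical between 1.42 and 1.72 rad and linear speed of each of bar_a, bar_b, bar_c, bar_d below 0.02 m/s and x of bar_b in the frame of tray between -0.05 and 0.05 m and y of bar_b in the frame of tray between -0.1 and 0.1 m and angle between bar_b's own x axis and vertical between 1.42 and 1.72 rad and x of bar_c in the frame of tray between -0.05 and 0.05 m and y of bar_c in the frame of tray between -0.1 and 0.1 m and angle between bar_c's own x axis and vertical between 1.42 and 1.72 rad and x of bar_d in the frame of tray between -0.05 and 0.05 m and y of bar_d in the frame of tray between -0.1 and 0.1 m and angle between bar_d's own x axis and vertical between 1.42 and 1.72 rad and value of joint clamp above 1.4 rad); the robot touches nothing.
It fails at once if a bystander has been pushed more than 50 mm from its place (distance of any of bench_block, bottle, turntable, pliers, pliers_2, file_pot from where it was at the start of the episode above 0.05 m).
Of bar_b, bar_c, bar_d only 1 to 2 are there at a start; the rules pass over those that are not, and their reading is None.
At some moment in a run one of bar_b, bar_c, bar_d may be knocked a few centimetres aside while the robot is not near it.
Once in a run the grip may slacken for a moment while it holds something.
It also fails if it takes over 210 s, if anything falls off the work surface, if the arm or the gripper's body presses on something with over 40 N, if the wrist force passes 120 N, or if a joint passes its speed limit or range.

## Working session

There is one attempt and no reset: what is moved stays moved. The work goes in short steps, Python scripts to look and compute and a tool call to move; the robot and the scene stay as the last step left them, time stands still between calls to the robot, and variables do not carry over. Pictures are saved under pics/ and viewed, at most 14 in all, crops included, and the job is handed in when it is done.

Besides the shell and the picture viewer there is one more tool, called after "Emit:" as name(argument=value, ...) on one line, values as JSON. carry_out: Moves the arm, as the interface text tells. Its arguments: {"type":"object","properties":{"linear":{"type":"array"},"angular":{"type":"array"},"hand":{"type":"array"},"force":{"type":"number"}},"required":["linear","angular","hand"]}

```bash
mkdir -p pics; ls
cat > h.py <<'E'
import numpy as np, cv2
from scipy.spatial.transform import Rotation as R
from rig import manip
def snap(n,f):
    s=manip.get_state(); im=manip.get_image(n); cv2.imwrite('pics/'+f,im[:,:,::-1]); return s,im
def cam(n,s=None):
    p=manip.camera_params(n)
    K=np.array([[p['fx'],0,p['cx']],[0,p['fy'],p['cy']],[0,0,1]])
    if n=='wrist':
        q=s['ee_rot']; T=np.eye(4); T[:3,:3]=R.from_quat([q[1],q[2],q[3],q[0]]).as_matrix(); T[:3,3]=s['position']
        V=np.linalg.inv(T@np.array(p['hand_eye']))
    else: V=np.array(p['view'])
    return K,V
def ray(n,px,z,s=None):
    K,V=cam(n,s); C=np.linalg.inv(V); out=[]
    for (u,v),zz in zip(px,np.broadcast_to(z,len(px))):
        d=C[:3,:3]@np.linalg.inv(K)@[u,v,1]; o=C[:3,3]; out.append(o+d*(zz-o[2])/d[2])
    return np.array(out)
def proj(n,P,s=None):
    K,V=cam(n,s); P=np.atleast_2d(P); c=P@V[:3,:3].T+V[:3,3]; q=c@K.T; return q[:,:2]/q[:,2:]
E
python3 - <<'E'
from h import *
np.set_printoptions(precision=4,suppress=True)
ims=[]
for n in ['scene','side','wrist']:
    s,im=snap(n,n+'0.png'); K,V=cam(n,s); print(n,K.ravel()[[0,2,4,5]],np.linalg.inv(V)[:3])
print(s)
E
```

```text
pics
scene [354.8828 259.8816 354.8828 190.7821] [[ 0.8867  0.3692 -0.2782  0.7998]
 [ 0.4622 -0.7006  0.5435 -0.5317]
 [ 0.0057 -0.6106 -0.7919  0.9829]]
side [383.2859 249.8815 383.2859 193.0504] [[ 0.8074 -0.3583  0.4688  0.0128]
 [-0.5899 -0.5071  0.6284 -0.6753]
 [ 0.0126 -0.7839 -0.6208  0.8147]]
wrist [335.7773 254.3568 335.7773 194.1303] [[ 1.      0.0008 -0.003   0.5763]
 [-0.0001 -0.9602 -0.2793  0.0701]
 [-0.0031  0.2793 -0.9602  0.3725]]
{'clock': 0.1, 'qpos': array([-0.121 ,  0.2766,  1.506 ,  0.    ,  1.3607, -0.121 ]), 'qd': array([-0.0003, -0.0021, -0.0017,  0.0012, -0.0016, -0.0006]), 'effort': array([  0.0016, -41.7698, -24.6405,  -0.0002,   0.0058,   0.    ]), 'position': array([0.5748, 0.    , 0.4039]), 'ee_rot': array([-0.0007,  0.7071,  0.7071, -0.0005]), 'contact_force': array([-0.4347, -0.1838, -0.1824]), 'moment': array([ 0.0095,  0.0349, -0.0156]), 'gripper_force': 0.0, 'width': 0.08563244093227307}
```

View pics/scene0.png

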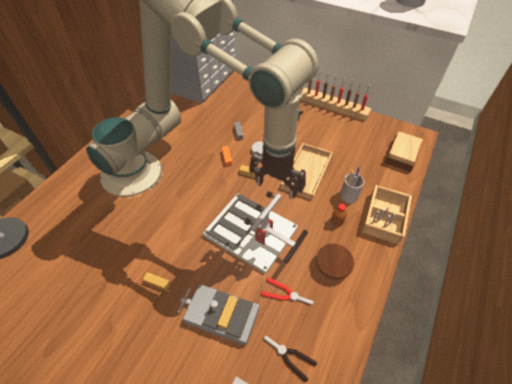

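View pics/side0.png

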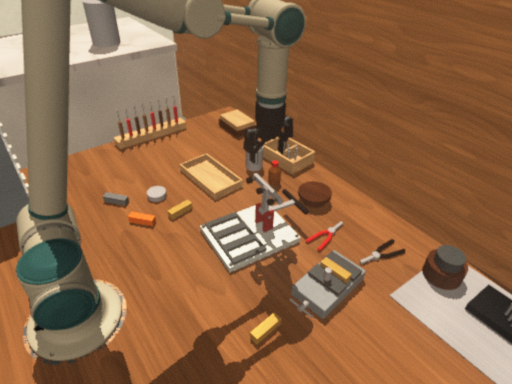

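View pics/wrist0.png

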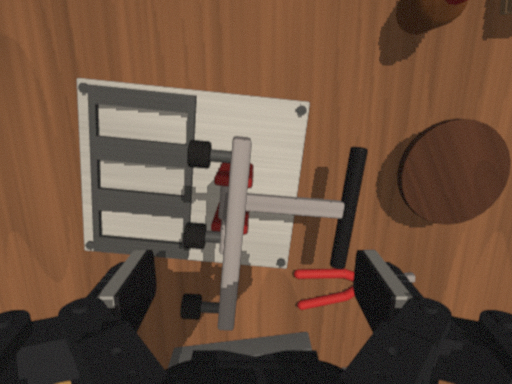

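Scene: brass bars at (246,170), (156,283) and in the vise at (227,312). The orange block (227,155) and the grey one (238,130) are look-alikes, to be left alone. The empty tray is at (308,170), the nest at (250,232), and the clamp is open with its crossbar at about (297,247). Side: bars at (180,210) and (265,330), vise bar at (335,265). Wrist: nest plate corners at about (79,80), (309,101), (290,268), (84,255).

Run:
```python
from h import *
np.set_printoptions(precision=4,suppress=True)
s=manip.get_state()
print('nest wrist',ray('wrist',[(79,80),(309,101),(290,268),(84,255)],.02,s))
print('crossbar',ray('wrist',[(357,150),(340,266)],.078,s))
for n in ['scene','side']:
    im=cv2.imread(f'pics/{n}0.png'); h=cv2.cvtColor(im,cv2.COLOR_BGR2HSV)
    m=cv2.inRange(h,(18,150,110),(32,255,255)); k,l,st,c=cv2.connectedComponentsWithStats(m)
    for i in range(1,k):
        if st[i,4]>50: print(n,st[i],c[i],ray(n,[c[i]],[.015])[0],ray(n,[c[i]],[.05])[0])
print('tray scene',ray('scene',[(308,170)],.006), 'side',ray('side',[(211,177)],.006))
a=cv2.resize(cv2.imread('pics/scene0.png')[100:360,130:350],None,fx=1.8,fy=1.8,interpolation=cv2.INTER_CUBIC)
b=cv2.resize(cv2.imread('pics/side0.png')[140:350,170:370],None,fx=2,fy=2,interpolation=cv2.INTER_CUBIC)
H=max(a.shape[0],b.shape[0]); o=np.zeros((H,a.shape[1]+b.shape[1],3),np.uint8); o[:a.shape[0],:a.shape[1]]=a;o[:b.shape[0],a.shape[1]:]=b
print(o.shape); cv2.imwrite('pics/c1.png',o)
```

```text
nest wrist [[ 0.4005  0.0858  0.02  ]
 [ 0.6306  0.0657  0.02  ]
 [ 0.6169 -0.1224  0.02  ]
 [ 0.3783 -0.106   0.02  ]]
crossbar [[ 0.6657  0.0249  0.078 ]
 [ 0.6589 -0.0885  0.078 ]]
scene [144 273  25  14 168] [155.6369 279.9405] [ 0.3439 -0.2948  0.015 ] [ 0.3604 -0.3034  0.05  ]
side [168 200  23  14 115] [179.0522 206.6957] [0.3897 0.2083 0.015 ] [0.3732 0.1696 0.05  ]
side [321 258  30  22 207] [335.942  267.8502] [ 0.6146 -0.2635  0.015 ] [ 0.5882 -0.2816  0.05  ]
side [251 314  27  25 285] [264.5123 326.0386] [ 0.3491 -0.29    0.015 ] [ 0.3344 -0.3069  0.05  ]
tray scene [[0.5675 0.3054 0.006 ]] side [[0.5644 0.2984 0.006 ]]
(468, 796, 3)
```

View pics/c1.png

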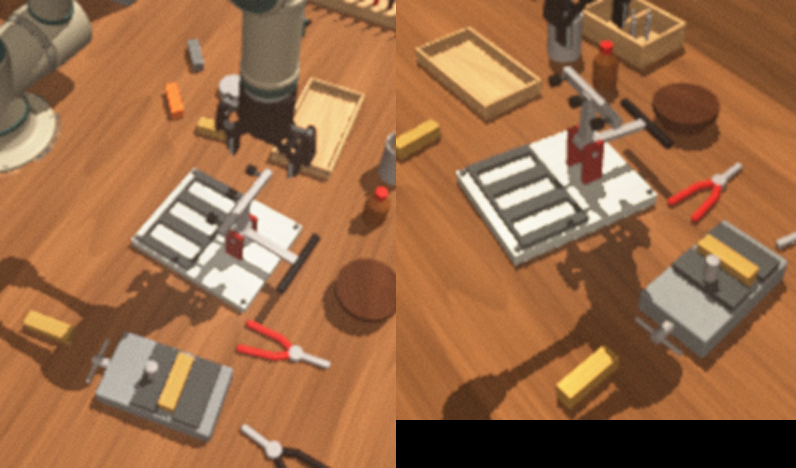

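The crop confirms it: yellow brass bars at crop (47,327) and (211,128), vise bar at (175,382), post at (150,370). The orange block (174,100) is a look-alike. Next I'll take close wrist looks.

Emit:
carry_out(linear=[[-0.029,-0.08,0],[-0.029,-0.08,0],[-0.029,-0.08,0],[-0.029,-0.08,0],[-0.029,-0.08,0],[-0.029,-0.08,0],[-0.029,-0.08,0],[0,0,0]], angular=[[0,0,0],[0,0,0],[0,0,0],[0,0,0],[0,0,0],[0,0,0],[0,0,0],[0,0,0]], hand=[1,1,1,1,1,1,1,1])

```text
clock: 0.82
position: [0.4734, -0.2806, 0.4043]
ee_rot: [0.001, 0.709, 0.705, -0.002]
contact_force: [0.2, 0.0, 0.6]
width: 0.0854
gripper_force: 0.0
```

Run:
```python
from h import *
import pickle
s,im=snap('wrist','w1.png'); pickle.dump(s,open('w1.pkl','wb')); print(s['position'],s['clock'])
```

```text
[ 0.47335734 -0.28060117  0.40432996] 0.8167
```

Emit:
carry_out(linear=[[0,0.08,0],[0,0.08,0],[0,0.08,0],[0,0.08,0],[0,0.08,0],[0,0.08,0],[0,0.08,0],[0,0.08,0]], angular=[[0,0,0],[0,0,0],[0,0,0],[0,0,0],[0,0,0],[0,0,0],[0,0,0],[0,0,0]], hand=[1,1,1,1,1,1,1,1])

```text
clock: 1.53
position: [0.4747, 0.0488, 0.4047]
ee_rot: [-0.0, 0.707, 0.707, 0.0]
contact_force: [1.2, 0.2, 0.8]
width: 0.0855
gripper_force: 0.0
```

Emit:
carry_out(linear=[[0,0.08,0],[0,0.08,0],[0,0.08,0],[0,0.08,0],[0,0.08,0],[0,0,0]], angular=[[0,0,0],[0,0,0],[0,0,0],[0,0,0],[0,0,0],[0,0,0]], hand=[1,1,1,1,1,1])

```text
clock: 2.03
position: [0.4743, 0.2528, 0.4044]
ee_rot: [-0.002, 0.705, 0.71, 0.002]
contact_force: [0.3, 0.5, -0.5]
width: 0.0855
gripper_force: 0.0
```

Run:
```python
from h import *
import pickle
s,im=snap('wrist','w2.png'); pickle.dump(s,open('w2.pkl','wb')); print(s['position'],s['clock'])
```

```text
[0.4743391  0.25283742 0.40444101] 2.0333
```

View pics/w1.png

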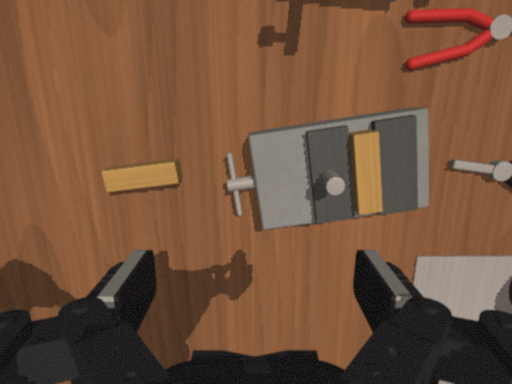

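View pics/w2.png

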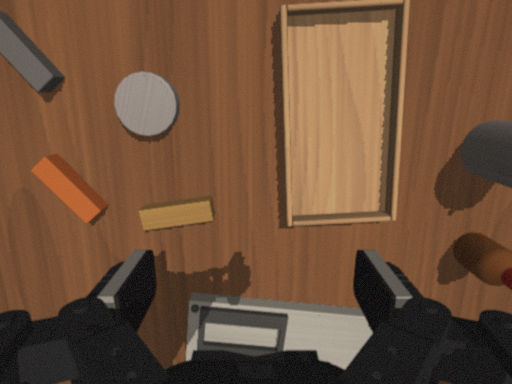

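w1: loose brass bar at (140,177), vise bar at (367,172), post top at (335,184), jaws on either side. w2: brass bar at (177,214); the orange block (70,188) and the grey one (28,50) are look-alikes. Tray rim runs from (282,8) to (396,220).

```bash
cat >> h.py <<'E'
from scipy.optimize import minimize
def boxmask(n,s,p,z0,z1,shape):
    x,y,a=p; c,d=np.cos(a),np.sin(a)
    P=[[x+c*u-d*v,y+d*u+c*v,z] for u in(-.04,.04) for v in(-.012,.012) for z in(z0,z1)]
    q=proj(n,np.array(P),s); m=np.zeros(shape,np.uint8)
    cv2.fillConvexPoly(m,np.round(cv2.convexHull(q.astype(np.float32))*16).astype(np.int32),1,cv2.LINE_8,4); return m
def fit(n,s,im,p0,z0,z1,rad=75):
    h=cv2.cvtColor(im,cv2.COLOR_RGB2HSV); M=cv2.inRange(h,(14,110,70),(32,255,255))>0
    c=proj(n,[[p0[0],p0[1],z1]],s)[0]; yy,xx=np.mgrid[:M.shape[0],:M.shape[1]]; M&=np.hypot(xx-c[0],yy-c[1])<rad
    k,l,st,ce=cv2.connectedComponentsWithStats(M.astype(np.uint8)); i=1+np.argmax(st[1:,4]); M=l==i
    f=lambda p:-(lambda b:(b&M).sum()/(b|M).sum())(boxmask(n,s,p,z0,z1,M.shape)>0)
    best=None
    for da in(-.3,0,.3):
        r=minimize(f,[p0[0],p0[1],p0[2]+da],method='Nelder-Mead',options=dict(initial_simplex=np.array([[p0[0]+a,p0[1]+b,p0[2]+da+g] for a,b,g in((0,0,0),(.01,0,0),(0,.01,0),(0,0,.15))]),xatol=1e-5))
        if best is None or r.fun<best.fun: best=r
    return best.x,best.fun,ce[i]
E
python3 - <<'E'
from h import *
import pickle
np.set_printoptions(precision=4,suppress=True)
L=lambda f:cv2.imread('pics/'+f)[:,:,::-1].copy()
s1,s2=[pickle.load(open(f'w{i}.pkl','rb')) for i in(1,2)]; i1,i2=L('w1.png'),L('w2.png')
def r(i,s,px,z): return ray('wrist',[px],z,s)[0]
print('B',fit('wrist',s1,i1,[*r(i1,s1,(140,177),.024)[:2],.1],0,.024))
print('C',fit('wrist',s2,i2,[*r(i2,s2,(177,214),.024)[:2],.1],0,.024))
print('A',fit('wrist',s1,i1,[*r(i1,s1,(367,172),.059)[:2],1.65],.046,.059))
print('post',r(i1,s1,(335,185),.08))
print('vise bed corners',ray('wrist',[(250,136),(428,109),(428,206),(264,228)],.035,s1))
print('jaw',ray('wrist',[(307,130),(347,126),(354,218),(314,223)],.046,s1))
print('tray',ray('wrist',[(281,8),(409,-2),(396,220),(289,226)],.028,s2))
print('nest edge',ray('wrist',[(190,295)],.02,s2))
print('bench',r(i1,s2,(146,104),.02),'redpl',r(0,s1,(410,64),.01),'bottle',r(0,s2,(505,275),.085))
E
```

```text
B (array([ 0.3501, -0.2948,  0.1229]), np.float64(-0.9670433145009416), array([141.9094, 175.2611]))
C (array([0.3881, 0.1976, 0.1601]), np.float64(-0.9660359049005337), array([176.7213, 212.8771]))
A (array([ 0.5834, -0.2843,  1.7476]), np.float64(-0.8718875502008032), array([367.1469, 171.2971]))
post [ 0.5464 -0.2893  0.08  ]
vise bed corners [[ 0.4695 -0.2503  0.035 ]
 [ 0.6431 -0.2253  0.035 ]
 [ 0.6571 -0.325   0.035 ]
 [ 0.4836 -0.3491  0.035 ]]
jaw [[ 0.5245 -0.2437  0.046 ]
 [ 0.5626 -0.2401  0.046 ]
 [ 0.5765 -0.3339  0.046 ]
 [ 0.5354 -0.3393  0.046 ]]
tray [[0.4987 0.4036 0.028 ]
 [0.6158 0.4126 0.028 ]
 [0.6304 0.1964 0.028 ]
 [0.5138 0.1885 0.028 ]]
nest edge [[0.3993 0.0961 0.02  ]]
bench [0.3645 0.3168 0.02  ] redpl [ 0.6313 -0.1822  0.01  ] bottle [0.716  0.1622 0.085 ]
```

Emit:
carry_out(linear=[[-0.006,-0.08,-0.01],[-0.006,-0.08,-0.01],[-0.006,-0.08,-0.01],[-0.006,-0.08,-0.01],[-0.006,-0.08,-0.01],[-0.006,-0.08,-0.01],[-0.006,-0.08,-0.01],[0,0,0]], angular=[[0,0,0],[0,0,0],[0,0,0],[0,0,0],[0,0,0],[0,0,0],[0,0,0],[0,0,0]], hand=[1,1,1,1,1,1,1,1])

```text
clock: 2.75
position: [0.4532, -0.0403, 0.3689]
ee_rot: [0.001, 0.71, 0.705, -0.002]
contact_force: [-0.2, 1.0, -0.4]
width: 0.0853
gripper_force: 0.0
```

Run:
```python
from h import *
import pickle
s,im=snap('wrist','w3.png'); pickle.dump(s,open('w3.pkl','wb')); print(s['position'],s['qpos'])
cv2.imwrite('pics/w3c.png',cv2.resize(im[:300,:400,::-1],None,fx=2,fy=2,interpolation=cv2.INTER_CUBIC))
```

```text
[ 0.4532324  -0.04025428  0.36887992] [-0.23961643  0.12044575  1.80256095 -0.00522995  1.21983626 -0.23069459]
```

View pics/w3c.png

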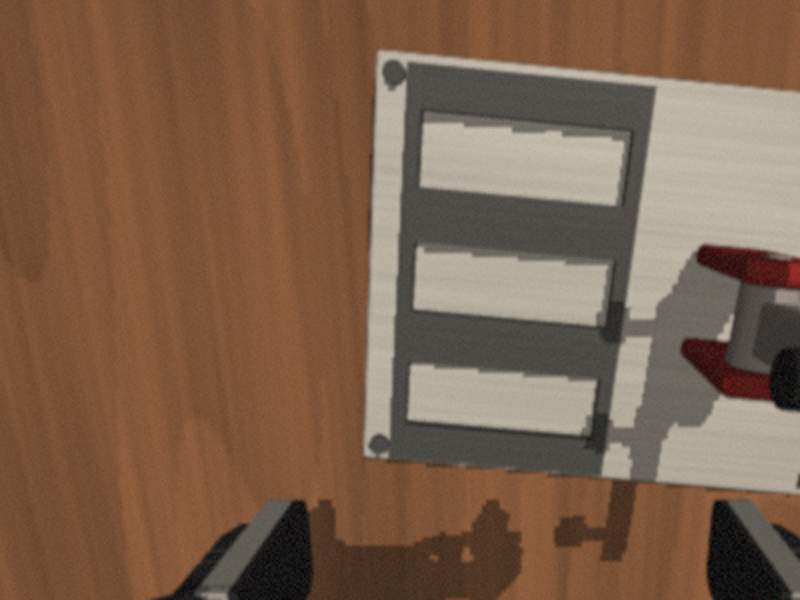

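The crop shows the three slots at crop px (520,158), (512,285) and (500,400), the plate's left corners at (378,51) and (365,457), and the red cheeks on the right. I'll fit the nest pose to these.

Run:
```python
from h import *
import pickle
np.set_printoptions(precision=4,suppress=True)
s=pickle.load(open('w3.pkl','rb'))
c=[[(424,112),(632,131),(617,206),(420,188)],[(415,243),(612,262),(607,327),(413,311)],[(409,362),(597,380),(593,437),(407,421)]]
px=np.array(sum(c,[]))/2.; W=ray('wrist',px,.025,s)[:,:2]
M=np.array([[sx*.046,y+sy*.016] for y in(.056,0,-.056) for sx,sy in((-1,1),(1,1),(1,-1),(-1,-1))])
mw,mm=W.mean(0),M.mean(0); U,S,Vt=np.linalg.svd((M-mm).T@(W-mw)); Rm=(U@Vt).T
print('nest',mw,np.arctan2(Rm[1,0],Rm[0,0])); print(((W-mw)@Rm-M)*1e3)
print('centres',W.reshape(3,4,2).mean(1)); print('plate',(ray('wrist',np.array([(378,51),(365,457)])/2.,.02,s)[:,:2]-mw)@Rm)
p=np.array([.6623,-.0318])-mw; print('xbar in nest',p@Rm)
```

```text
nest [ 0.4552 -0.0134] -0.09571785054484358
[[ 1.3177 -0.5087]
 [-0.0765 -0.217 ]
 [-2.3527 -0.0485]
 [ 1.2018 -0.1329]
 [ 0.1569 -0.3478]
 [-1.3124 -0.8666]
 [ 0.3353  0.8632]
 [ 0.7521  0.3158]
 [ 0.027  -0.5139]
 [-1.0983 -1.3545]
 [ 0.6134  1.3491]
 [ 0.4357  1.4618]]
centres [[ 0.4606  0.0422]
 [ 0.4552 -0.0134]
 [ 0.4499 -0.0689]]
plate [[-0.0663  0.0945]
 [-0.0666 -0.0936]]
xbar in nest [0.2079 0.0014]
```

Emit:
carry_out(linear=[[0.0118,-0.0312,-0.0088],[0.0118,-0.0312,-0.0088],[0.0118,-0.0312,-0.0088],[0.0118,-0.0312,-0.0088],[0.0118,-0.0312,-0.0088],[0.0118,-0.0312,-0.0088],[0.0118,-0.0312,-0.0088],[0.0118,-0.0312,-0.0088]], angular=[[0,0,1],[0,0,1],[0,0,1],[0,0,1],[0,0,1],[0,0,1],[0,0,1],[0,0,1]], hand=[1,1,1,1,1,1,1,1])

```text
clock: 3.47
position: [0.502, -0.1585, 0.3344]
ee_rot: [-0.0, 0.447, 0.895, 0.0]
contact_force: [0.9, 0.6, 0.4]
width: 0.0855
gripper_force: 0.0
```

Emit:
carry_out(linear=[[0.0118,-0.0312,-0.0088],[0.0118,-0.0312,-0.0088],[0.0118,-0.0312,-0.0088],[0.0118,-0.0312,-0.0088],[0.0118,-0.0312,-0.0088],[0.0118,-0.0312,-0.0088],[0.0118,-0.0312,-0.0088],[0.0118,-0.0312,-0.0088]], angular=[[0,0,1],[0,0,1],[0,0,1],[0,0,1],[0,0,1],[0,0,1],[0,0,1],[0,0,1]], hand=[1,1,1,1,1,1,1,1])

```text
clock: 4.13
position: [0.5495, -0.2831, 0.2991]
ee_rot: [-0.0, 0.142, 0.99, 0.0]
contact_force: [0.3, 0.8, 0.2]
width: 0.0855
gripper_force: 0.0
```

Emit:
carry_out(linear=[[0,0,0],[0,0,0],[0,0,0],[0,0,0],[0,0,0],[0,0,0],[0,0,0],[0,0,0]], angular=[[0,0,1],[0,0,1],[0,0,1],[0,0,1],[0,0,1],[0,0,0.45],[0,0,0],[0,0,0]], hand=[1,1,1,1,1,1,1,1])

```text
clock: 4.8
position: [0.5492, -0.2827, 0.2994]
ee_rot: [-0.0, -0.073, 0.997, 0.0]
contact_force: [0.1, -0.1, 0.2]
width: 0.0853
gripper_force: 0.0
```

```bash
cat >> h.py <<'E'
def stat():
    s=manip.get_state(); q=s['ee_rot']; m=R.from_quat([q[1],q[2],q[3],q[0]]).as_matrix()
    g=s['position']+m[:,2]*.155
    print('t',round(s['clock'],2),'tcp',s['position'].round(4),'grasp',g.round(4),'yaw',round(float(np.arctan2(m[1,1],m[0,1])),4),'tilt',m[:2,2].round(4),'j6',s['qpos'][5].round(2),'w',round(float(s['width']),4),'gf',round(float(s['gripper_force']),1),'F',s['contact_force'].round(1))
    return s
E
python3 -c "
from h import *
stat()"
```

```text
t 4.8 tcp [ 0.5492 -0.2827  0.2994] grasp [ 0.5492 -0.2826  0.1444] yaw 1.716 tilt [-0.0002  0.0006] j6 -2.3 w 0.0853 gf 0.0 F [ 0.1 -0.1  0.2]
```

Emit:
carry_out(linear=[[-0.0008,-0.0027,-0.03],[-0.0008,-0.0027,-0.03],[-0.0008,-0.0027,-0.03],[-0.0008,-0.0027,-0.03],[-0.0008,-0.0027,-0.028],[0,0,0],[0,0,0],[0,0,0]], angular=[[0,0,0],[0,0,0],[0,0,0],[0,0,0],[0,0,0],[0,0,0],[0,0,0],[0,0,0]], hand=[1,1,1,1,1,0,0,0], force=50)

```text
clock: 5.47
position: [0.5474, -0.2905, 0.2261]
ee_rot: [0.0, -0.072, 0.997, -0.0]
contact_force: [0.0, -0.3, 0.1]
width: 0.0516
gripper_force: 0.0
```

Emit:
carry_out(linear=[[0,0,0],[0,0,0],[0,0,0],[0,0,0],[0,0,0]], angular=[[0,0,0],[0,0,0],[0,0,0],[0,0,0],[0,0,0]], hand=[0,0,0,0,0])

```text
clock: 5.88
position: [0.5472, -0.2897, 0.2266]
ee_rot: [0.001, -0.072, 0.997, 0.001]
contact_force: [-1.7, 4.0, 5.5]
width: 0.0164
gripper_force: 49.0
```

Emit:
carry_out(linear=[[-0.009,-0.0013,0],[-0.009,-0.0013,0],[-0.009,-0.0013,0],[-0.009,-0.0013,0],[-0.009,-0.0013,0],[-0.009,-0.0013,0],[-0.009,-0.0013,0],[-0.009,-0.0013,0]], angular=[[0,0,0],[0,0,0],[0,0,0],[0,0,0],[0,0,0],[0,0,0],[0,0,0],[0,0,0]], hand=[0,0,0,0,0,0,0,0])

```text
clock: 6.55
position: [0.5118, -0.2948, 0.2266]
ee_rot: [0.002, -0.072, 0.997, 0.001]
contact_force: [2.1, 5.7, 5.3]
width: 0.0166
gripper_force: 49.0
```

Emit:
carry_out(linear=[[0,0,0],[0,0,0],[0,0,0],[0,0,0],[0,0,0],[0,0,0.04],[0,0,0.06],[0,0,0.06]], angular=[[0,0,0],[0,0,0],[0,0,0],[0,0,0],[0,0,0],[0,0,0],[0,0,-1],[0,0,-1]], hand=[0,0,1,1,1,1,1,1])

```text
clock: 7.22
position: [0.5107, -0.2959, 0.3051]
ee_rot: [-0.001, 0.009, 1.0, 0.001]
contact_force: [0.7, -0.5, 0.3]
width: 0.0853
gripper_force: 0.0
```

Emit:
carry_out(linear=[[0,0,0],[0,0,0],[0,0,0],[0,0,0],[0,0,0],[0,0,0],[0,0,0],[0,0,0]], angular=[[0,0,-1],[0,0,-1],[0,0,-1],[0,0,-1],[0,0,-1],[0,0,-1],[0,0,-1],[0,0,-1]], hand=[1,1,1,1,1,1,1,1])

```text
clock: 7.88
position: [0.511, -0.2961, 0.3051]
ee_rot: [-0.0, 0.324, 0.946, -0.0]
contact_force: [-0.3, -0.6, 0.4]
width: 0.0851
gripper_force: 0.0
```

Emit:
carry_out(linear=[[0,0,0],[0,0,0],[0,0,0],[0,0,0],[0,0,0],[0,0,0],[0,0,0],[0,0,0]], angular=[[0,0,-1],[0,0,-1],[0,0,-1],[0,0,-1],[0,0,-1],[0,0,-1],[0,0,-1],[0,0,-1]], hand=[1,1,1,1,1,1,1,1])

```text
clock: 8.55
position: [0.511, -0.2961, 0.3051]
ee_rot: [0.0, 0.605, 0.796, -0.0]
contact_force: [-0.0, -0.1, 0.9]
width: 0.0853
gripper_force: 0.0
```

Run:
```python
from h import *
stat()
s,im=snap('wrist','w4.png')
print(fit('wrist',s,im,[.583,-.2845,1.716],.035,.059))
print(fit('wrist',s,im,[.583,-.2845,1.716],.046,.059))
```

```text
t 8.55 tcp [ 0.511  -0.2961  0.3051] grasp [ 0.511  -0.2961  0.1501] yaw 0.272 tilt [-0.0002 -0.0004] j6 -0.91 w 0.0853 gf 0.0 F [-0.  -0.1  0.9]
(array([ 0.58339793, -0.28534547,  1.73674648]), np.float64(-0.7696364663778489), array([358.57929515, 208.46500245]))
(array([ 0.58224725, -0.28470363,  1.71964609]), np.float64(-0.846985446985447), array([358.57929515, 208.46500245]))
```

View pics/w4.png

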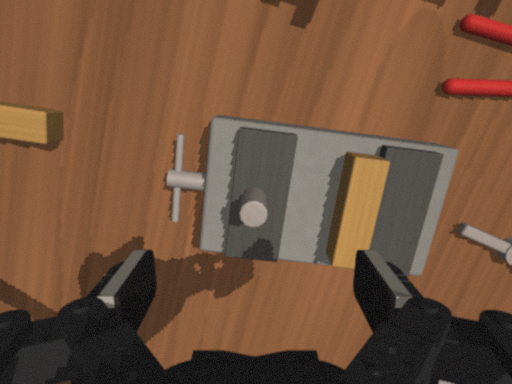

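w4: jaw is open (post at (254,207)) and the bar still sits in the vise at (360,208). Now grasp it.

Emit:
carry_out(linear=[[0.048,0.0077,0],[0.048,0.0077,0],[0.048,0.0077,-0.02],[0,0,-0.05],[0,0,-0.05],[0,0,-0.03],[0,0,-0.02],[0,0,0]], angular=[[0,0,-0.8],[0,0,-0.8],[0,0,0],[0,0,0],[0,0,0],[0,0,0],[0,0,0],[0,0,0]], hand=[0.6,0.6,0.6,0.6,0.6,0.6,0.6,0.6])

```text
clock: 9.27
position: [0.5824, -0.284, 0.2178]
ee_rot: [-0.002, 0.653, 0.758, -0.0]
contact_force: [0.5, -0.1, -0.5]
width: 0.0511
gripper_force: 0.0
```

Emit:
carry_out(linear=[[0,0,0],[0,0,0],[0,0,0],[0,0,0],[0,0,0],[0,0,0]], angular=[[0,0,0],[0,0,0],[0,0,0],[0,0,0],[0,0,0],[0,0,0]], hand=[0,0,0,0,0,0], force=90)

```text
clock: 9.77
position: [0.5826, -0.2847, 0.2221]
ee_rot: [0.001, 0.653, 0.758, -0.001]
contact_force: [-3.6, -1.3, 5.6]
width: 0.021
gripper_force: 89.3
```

```bash
python3 -c "
from h import *
stat()"
```

```text
t 9.77 tcp [ 0.5826 -0.2847  0.2221] grasp [ 0.5826 -0.285   0.0671] yaw 0.1484 tilt [ 0.0004 -0.0019] j6 -0.71 w 0.021 gf 89.3 F [-3.6 -1.3  5.6]
```

Emit:
carry_out(linear=[[0,0,0.03],[0,0,0.06],[0,0,0.08],[0,0,0.07],[-0.0266,0.0432,0],[-0.0266,0.0432,0],[-0.0266,0.0432,0],[-0.0266,0.0432,0]], angular=[[0,0,0],[0,0,0],[0,0,0.6],[0,0,1],[0,0,1],[0,0,1],[0,0,1],[0,0,1]], hand=[0,0,0,0,0,0,0,0])

```text
clock: 10.43
position: [0.5291, -0.1967, 0.3402]
ee_rot: [0.0, 0.467, 0.884, 0.001]
contact_force: [-0.6, -0.3, -3.5]
width: 0.0214
gripper_force: 89.1
```

Emit:
carry_out(linear=[[-0.0266,0.0432,0],[-0.0266,0.0432,0],[-0.0266,0.0432,0],[-0.0266,0.0432,0],[-0.0266,0.0432,0],[-0.0266,0.0432,0],[0,0,0],[0,0,0]], angular=[[0,0,1],[0,0,1],[0,0,1],[0,0,1],[0,0,1],[0,0,1],[0,0,1],[0,0,1]], hand=[0,0,0,0,0,0,0,0])

```text
clock: 11.1
position: [0.4487, -0.0666, 0.3403]
ee_rot: [0.0, 0.164, 0.987, 0.001]
contact_force: [0.6, -0.8, -3.0]
width: 0.0214
gripper_force: 89.1
```

Emit:
carry_out(linear=[[0,0,0],[0,0,0],[0,0,0],[0,0,-0.06],[0,0,-0.06],[0,0,0],[0,0,0]], angular=[[0,0,1],[0,0,1],[0,0,1],[0,0,0],[0,0,0],[0,0,0],[0,0,0]], hand=[0,0,0,0,0,0,0])

```text
clock: 11.68
position: [0.4492, -0.0678, 0.2794]
ee_rot: [-0.002, 0.047, 0.999, 0.001]
contact_force: [-0.1, 0.0, -3.9]
width: 0.0214
gripper_force: 89.7
```

Run:
```python
from h import *
s=stat()
a,i1=snap('side','s5.png'); s,i2=snap('wrist','w5.png')
c=lambda im,x,y,w,h,f:cv2.resize(im[y:y+h,x:x+w,::-1],None,fx=f,fy=f,interpolation=cv2.INTER_CUBIC)
cv2.imwrite('pics/c5.png',np.hstack([c(i1,180,150,130,150,3),c(i2,50,84,400,300,1.5)[:450,:400]]))
```

```text
t 11.68 tcp [ 0.4492 -0.0678  0.2794] grasp [ 0.4487 -0.0675  0.1244] yaw 1.4759 tilt [-0.0036  0.0017] j6 -1.78 w 0.0214 gf 89.7 F [-0.1  0.  -3.9]
```

View pics/c5.png

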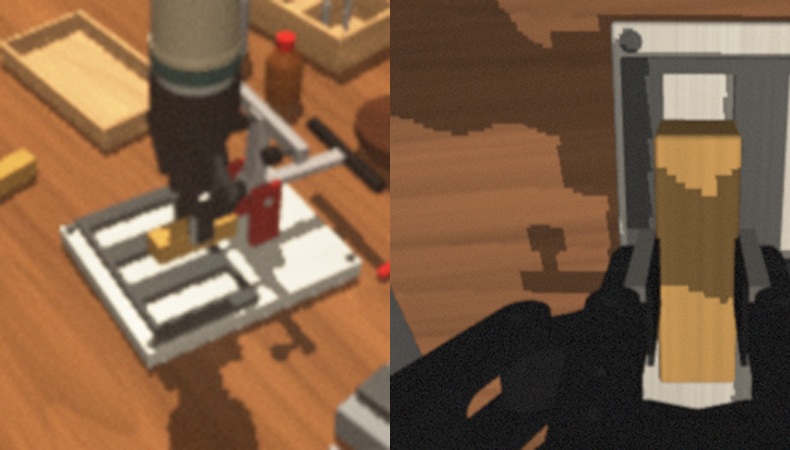

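The bar is held level over slot0, and the wrist view shows it lined up with the slot. Lowering it.

Emit:
carry_out(linear=[[0.002,-0.003,-0.03],[0,0,-0.04],[0,0,-0.03],[0,0,-0.02],[0,0,-0.012],[0,0,-0.008],[0,0,-0.004],[0,0,0]], angular=[[0,0,0],[0,0,0],[0,0,0],[0,0,0],[0,0,0],[0,0,0],[0,0,0],[0,0,0]], hand=[0,0,0,0,0,0,0,0])

```text
clock: 12.45
position: [0.4515, -0.0699, 0.2089]
ee_rot: [0.001, 0.047, 0.999, -0.0]
contact_force: [-1.4, 0.4, -4.1]
width: 0.0216
gripper_force: 89.8
```

```bash
python3 -c "
from h import *
stat()"
```

```text
t 12.45 tcp [ 0.4515 -0.0699  0.2089] grasp [ 0.4517 -0.0699  0.0539] yaw 1.476 tilt [ 0.0014 -0.0003] j6 -1.78 w 0.0216 gf 89.8 F [-1.4  0.4 -4.1]
```

Emit:
carry_out(linear=[[0,0,-0.003],[0,0,0],[0,0,0],[0,0,0],[0,0,0.02],[0,0,0.06],[0,0,0.08],[-0.02,-0.04,0.04]], angular=[[0,0,0],[0,0,0],[0,0,0],[0,0,0],[0,0,0],[0,0,0],[0,0,0],[0,0,0.7]], hand=[0,0.5,0.5,0.5,0.5,0.5,0.5,0.7])

```text
clock: 13.12
position: [0.443, -0.0887, 0.3107]
ee_rot: [0.004, 0.018, 1.0, -0.0]
contact_force: [1.6, -1.7, 1.1]
width: 0.0536
gripper_force: 0.0
```

Emit:
carry_out(linear=[[-0.034,-0.075,0],[-0.034,-0.075,0],[-0.034,-0.075,0],[-0.034,-0.075,0],[-0.034,-0.075,0],[-0.015,-0.036,0],[0,0,0],[0,0,0]], angular=[[0,0,1],[0,0,1],[0,0,0],[0,0,0],[0,0,0],[0,0,0],[0,0,0],[0,0,0]], hand=[0.7,0.7,0.7,0.7,0.7,0.7,0.7,0.7])

```text
clock: 13.78
position: [0.3481, -0.2961, 0.3071]
ee_rot: [0.0, -0.059, 0.998, 0.0]
contact_force: [1.2, 0.2, -0.3]
width: 0.0597
gripper_force: 0.0
```

Run:
```python
from h import *
s=stat()
s,im=snap('wrist','w6.png'); print('B',fit('wrist',s,im,[.35,-.295,.123],0,.024,110))
s,im=snap('side','s6.png'); print('A',fit('side',s,im,[.4503,-.0692,-.09],.02,.044,40)); print('B',fit('side',s,im,[.35,-.295,.123],0,.024,40)); print('C',fit('side',s,im,[.388,.1976,.16],0,.024,40))
```

```text
t 13.78 tcp [ 0.3481 -0.2961  0.3071] grasp [ 0.3482 -0.2961  0.1521] yaw 1.689 tilt [0.0006 0.0001] j6 -2.55 w 0.0597 gf 0.0 F [ 1.2  0.2 -0.3]
B (array([ 0.3114372 , -0.2962967 ,  0.11850641]), np.float64(-0.9840527907616167), array([261.10176503, 139.52206288]))
A (array([ 0.45027969, -0.05943685,  0.2122353 ]), np.float64(-0.5542857142857143), array([239.87628866, 246.80412371]))
B (array([ 0.31069534, -0.29396425,  0.10934354]), np.float64(-0.9740932642487047), array([251.97043478, 337.14782609]))
C (array([ 0.388 ,  0.1976, -0.14  ]), np.float64(-0.0), array([200.7211329 , 181.07407407]))
```

Run:
```python
from h import *
im=cv2.imread('pics/s6.png'); cv2.imwrite('pics/c6.png',cv2.resize(im[170:360,150:370],None,fx=3,fy=3,interpolation=cv2.INTER_CUBIC))
```

```text
(no output)
```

View pics/c6.png

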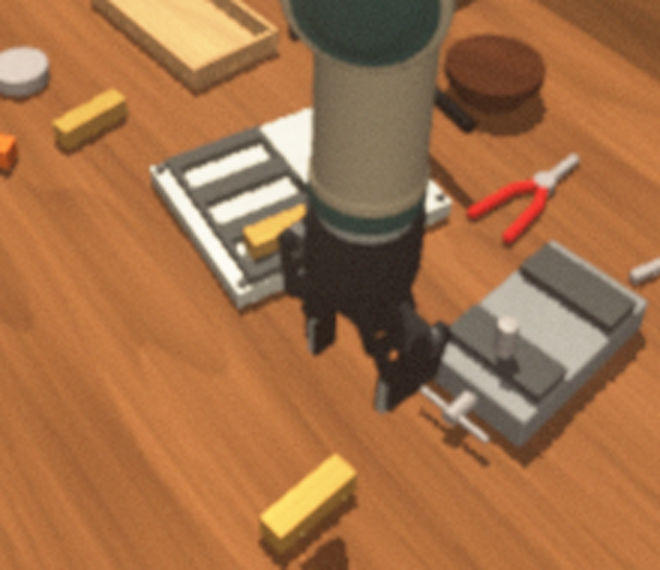

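The crop shows A sitting in slot0 at (275,228), B knocked to about (310,500), and C at (90,120). Grasping B where it lies now.

Emit:
carry_out(linear=[[-0.038,0.0005,0],[-0.036,0.0005,-0.02],[0,0,-0.08],[0,0,-0.07],[0,0,-0.045],[0,0,-0.02],[0,0,-0.01],[0,0,0]], angular=[[0,0,0],[0,0,0],[0,0,0],[0,0,0],[0,0,0],[0,0,0],[0,0,0],[0,0,0]], hand=[0.7,0.7,0.7,0.7,0.7,0.7,0.7,0.7])

```text
clock: 14.55
position: [0.3119, -0.2935, 0.1836]
ee_rot: [-0.001, -0.062, 0.998, 0.001]
contact_force: [-0.1, 0.3, -0.3]
width: 0.0597
gripper_force: 0.0
```

Emit:
carry_out(linear=[[0,0,0],[0,0,0],[0,0,0],[0,0,0],[0,0,0],[0,0,0],[0,0,0]], angular=[[0,0,0],[0,0,0],[0,0,0],[0,0,0],[0,0,0],[0,0,0],[0,0,0]], hand=[0,0,0,0,0,0,0])

```text
clock: 15.13
position: [0.3119, -0.295, 0.1857]
ee_rot: [0.001, -0.06, 0.998, -0.001]
contact_force: [0.2, 1.8, 6.6]
width: 0.0213
gripper_force: 88.6
```

```bash
python3 -c "
from h import *
stat()"
```

```text
t 15.13 tcp [ 0.3119 -0.295   0.1857] grasp [ 0.3123 -0.2952  0.0307] yaw 1.6918 tilt [ 0.002  -0.0017] j6 -2.61 w 0.0213 gf 88.6 F [0.2 1.8 6.6]
```

Emit:
carry_out(linear=[[0,0,0.04],[0,0,0.08],[0,0,0.08],[0.0359,0.0704,0],[0.0359,0.0704,0],[0.0359,0.0704,0],[0.0359,0.0704,0],[0.0359,0.0704,0]], angular=[[0,0,0],[0,0,0],[0,0,0],[0,0,0],[0,0,-0.7],[0,0,-1],[0,0,-1],[0,0,0]], hand=[0,0,0,0,0,0,0,0])

```text
clock: 15.8
position: [0.4012, -0.1169, 0.2849]
ee_rot: [0.0, 0.049, 0.999, -0.0]
contact_force: [0.8, -0.5, -3.8]
width: 0.0217
gripper_force: 92.9
```

Emit:
carry_out(linear=[[0.0359,0.0704,0],[0.0359,0.0704,0],[0.0355,0.0704,0],[0,0,0],[0,0,0],[0,0,0]], angular=[[0,0,0],[0,0,0],[0,0,0],[0,0,0],[0,0,0],[0,0,0]], hand=[0,0,0,0,0,0])

```text
clock: 16.3
position: [0.4543, -0.0129, 0.2843]
ee_rot: [-0.001, 0.047, 0.999, -0.0]
contact_force: [-0.6, 0.7, -2.9]
width: 0.0213
gripper_force: 93.1
```

Run:
```python
from h import *
s=stat()
s,im=snap('wrist','w7.png'); g=s['position']; print('held',fit('wrist',s,im,[g[0],g[1],-.09],g[2]-.1857,g[2]-.1617,130))
```

```text
t 16.3 tcp [ 0.4543 -0.0129  0.2843] grasp [ 0.4541 -0.013   0.1293] yaw 1.4775 tilt [-0.0011 -0.0004] j6 -1.66 w 0.0213 gf 93.1 F [-0.6  0.7 -2.9]
held (array([ 0.4544185 , -0.01367633, -0.08884759]), np.float64(-0.9111758989310009), array([254.45163698, 249.25349259]))
```

Held bar at (.4544, −.0137, yaw −.089), which matches slot1. Lower to TCP z ≈ .206 and release.

Emit:
carry_out(linear=[[0.002,0,-0.04],[0,0,-0.05],[0,0,-0.035],[0,0,-0.016],[0,0,-0.008],[0,0,-0.006],[0,0,-0.002],[0,0,0]], angular=[[0,0,0],[0,0,0],[0,0,0],[0,0,0],[0,0,0],[0,0,0],[0,0,0],[0,0,0]], hand=[0,0,0,0,0,0,0,0])

```text
clock: 17.02
position: [0.4563, -0.0135, 0.2064]
ee_rot: [0.001, 0.048, 0.999, -0.0]
contact_force: [0.5, 0.1, -3.9]
width: 0.0213
gripper_force: 92.9
```

```bash
python3 -c "
from h import *
stat()"
```

```text
t 17.02 tcp [ 0.4563 -0.0135  0.2064] grasp [ 0.4565 -0.0135  0.0514] yaw 1.4754 tilt [ 0.0014 -0.0002] j6 -1.66 w 0.0213 gf 92.9 F [ 0.5  0.1 -3.9]
```

Emit:
carry_out(linear=[[0,0,-0.002],[0,0,0],[0,0,0],[0,0,0],[0,0,0.02],[0,0,0.06],[0,0,0.08],[0,0.03,0.04]], angular=[[0,0,0],[0,0,0],[0,0,0],[0,0,0],[0,0,0],[0,0,0],[0,0,0],[0,0,0.2]], hand=[0,0.5,0.5,0.5,0.5,0.5,0.5,0.7])

```text
clock: 17.68
position: [0.4572, 0.0007, 0.3086]
ee_rot: [0.003, 0.04, 0.999, -0.001]
contact_force: [1.4, -0.0, -1.0]
width: 0.0532
gripper_force: 0.0
```

Emit:
carry_out(linear=[[-0.0227,0.065,0],[-0.0227,0.065,0],[-0.0227,0.065,0],[-0.0227,0.065,0],[-0.0227,0.065,0],[-0.0227,0.065,0],[0,0,0],[0,0,0]], angular=[[0,0,1],[0,0,1],[0,0,1],[0,0,0],[0,0,0],[0,0,0],[0,0,0],[0,0,0]], hand=[0.7,0.7,0.7,0.7,0.7,0.7,0.7,0.7])

```text
clock: 18.35
position: [0.3871, 0.1983, 0.3052]
ee_rot: [0.0, -0.083, 0.997, 0.0]
contact_force: [-0.5, -0.2, 0.2]
width: 0.0595
gripper_force: 0.0
```

Run:
```python
from h import *
s=stat()
s,im=snap('wrist','w8.png'); print('C',fit('wrist',s,im,[.388,.1976,.16],0,.024,110))
s,im=snap('side','s8.png'); print('A',fit('side',s,im,[.4503,-.0692,-.09],.02,.044,16)); print('B',fit('side',s,im,[.4555,-.0134,-.09],.02,.044,16));
```

```text
t 18.35 tcp [0.3871 0.1983 0.3052] grasp [0.3872 0.1983 0.1502] yaw 1.7365 tilt [0.0008 0.0001] j6 -1.42 w 0.0595 gf 0.0 F [-0.5 -0.2  0.2]
C (array([0.38794733, 0.19781298, 0.1537596 ]), np.float64(-0.9794841735052755), array([254.88836105, 186.88836105]))
A (array([ 0.45245835, -0.06759593, -0.03703334]), np.float64(-0.8913043478260869), array([244.81097561, 245.8445122 ]))
B (array([ 0.45735001, -0.0100084 , -0.03978488]), np.float64(-0.8892045454545454), array([234.73162939, 233.53354633]))
```

C is where it was first measured. Grasp it.

Emit:
carry_out(linear=[[0.0015,-0.001,-0.03],[0,0,-0.07],[0,0,-0.07],[0,0,-0.04],[0,0,-0.02],[0,0,-0.01],[0,0,0],[0,0,0]], angular=[[0,0,0],[0,0,0],[0,0,0],[0,0,0],[0,0,0],[0,0,0],[0,0,0],[0,0,0]], hand=[0.7,0.7,0.7,0.7,0.7,0.7,0,0])

```text
clock: 19.12
position: [0.3894, 0.1957, 0.1852]
ee_rot: [0.0, -0.08, 0.997, 0.0]
contact_force: [1.3, 0.3, 1.5]
width: 0.0365
gripper_force: 0.0
```

Emit:
carry_out(linear=[[0,0,0],[0,0,0],[0,0,0],[0,0,0],[0,0,0]], angular=[[0,0,0],[0,0,0],[0,0,0],[0,0,0],[0,0,0]], hand=[0,0,0,0,0])

```text
clock: 19.53
position: [0.3893, 0.1965, 0.1862]
ee_rot: [0.002, -0.081, 0.997, 0.0]
contact_force: [0.7, -0.7, 5.8]
width: 0.0218
gripper_force: 89.1
```

```bash
python3 -c "
from h import *
stat()"
```

```text
t 19.53 tcp [0.3893 0.1965 0.1862] grasp [0.3898 0.1967 0.0312] yaw 1.7321 tilt [0.0032 0.0009] j6 -1.42 w 0.0218 gf 89.1 F [ 0.7 -0.7  5.8]
```

Emit:
carry_out(linear=[[0,0,0.04],[0,0,0.08],[0,0,0.08],[0.0286,-0.0616,0],[0.0286,-0.0616,0],[0.0286,-0.0616,0],[0.0286,-0.0616,0],[0.0286,-0.0616,0]], angular=[[0,0,0],[0,0,0],[0,0,0],[0,0,-0.2],[0,0,-1],[0,0,-1],[0,0,-1],[0,0,0]], hand=[0,0,0,0,0,0,0,0])

```text
clock: 20.2
position: [0.46, 0.041, 0.2852]
ee_rot: [0.0, 0.048, 0.999, -0.0]
contact_force: [0.4, 0.3, -3.4]
width: 0.0213
gripper_force: 89.5
```

Emit:
carry_out(linear=[[0,0,0],[0,0,0],[0,0,0]], angular=[[0,0,0],[0,0,0],[0,0,0]], hand=[0,0,0])

```text
clock: 20.45
position: [0.4594, 0.0424, 0.2846]
ee_rot: [-0.001, 0.048, 0.999, 0.0]
contact_force: [-0.6, 0.0, -4.2]
width: 0.0214
gripper_force: 89.7
```

Run:
```python
from h import *
s=stat()
s,im=snap('wrist','w9.png'); g=s['position']; print('held',fit('wrist',s,im,[g[0],g[1],-.09],g[2]-.1857,g[2]-.1617,130))
```

```text
t 20.45 tcp [0.4594 0.0424 0.2846] grasp [0.4592 0.0424 0.1296] yaw 1.4752 tilt [-0.0014  0.0005] j6 -1.53 w 0.0214 gf 89.7 F [-0.6  0.  -4.2]
held (array([ 0.45911563,  0.04170353, -0.0911919 ]), np.float64(-0.9010754771824435), array([254.45225806, 247.64086022]))
```

Emit:
carry_out(linear=[[0.003,0.001,-0.04],[0,0,-0.05],[0,0,-0.035],[0,0,-0.016],[0,0,-0.008],[0,0,-0.006],[0,0,-0.002],[0,0,0]], angular=[[0,0,0],[0,0,0],[0,0,0],[0,0,0],[0,0,0],[0,0,0],[0,0,0],[0,0,0]], hand=[0,0,0,0,0,0,0,0])

```text
clock: 21.17
position: [0.4619, 0.0431, 0.2069]
ee_rot: [0.001, 0.047, 0.999, 0.0]
contact_force: [-0.5, 0.9, -2.3]
width: 0.0217
gripper_force: 89.6
```

Emit:
carry_out(linear=[[0,0,-0.002],[0,0,0],[0,0,0],[0,0,0],[0,0,0.02],[0,0,0.06],[0,0,0.08],[0,0,0.08]], angular=[[0,0,0],[0,0,0],[0,0,0],[0,0,0],[0,0,0],[0,0,0],[0,0,0],[0,0,-0.6]], hand=[0,0.5,0.5,0.5,0.5,0.5,0.5,0.5])

```text
clock: 21.83
position: [0.4611, 0.0428, 0.3264]
ee_rot: [-0.001, 0.072, 0.997, 0.0]
contact_force: [0.3, -0.2, 0.2]
width: 0.043
gripper_force: 0.0
```

Emit:
carry_out(linear=[[0,0,0.08],[0,0,0.01],[0,0,0],[0,0,0],[0,0,0],[0,0,0],[0,0,0],[0,0,0]], angular=[[0,0,-1],[0,0,-1],[0,0,-1],[0,0,-1],[0,0,-1],[0,0,-1],[0,0,-1],[0,0,-1]], hand=[0.5,0.5,0.5,0.5,0.5,0.5,0.5,0.5])

```text
clock: 22.5
position: [0.4614, 0.0428, 0.3707]
ee_rot: [0.0, 0.383, 0.924, 0.0]
contact_force: [0.6, -0.3, 0.3]
width: 0.0426
gripper_force: 0.0
```

Emit:
carry_out(linear=[[0,0,0],[0,0,0],[0,0,0],[0,0,0],[0,0,0],[0,0,0],[0,0,0],[0,0,0]], angular=[[0,0,-1],[0,0,-1],[0,0,-1],[0,0,-1],[0,0,-1],[0,0,-1],[0,0,-1],[0,0,-1]], hand=[0.5,0.5,0.5,0.5,0.5,0.5,0.5,0.5])

```text
clock: 23.17
position: [0.4615, 0.0428, 0.3707]
ee_rot: [0.0, 0.654, 0.756, 0.0]
contact_force: [-1.1, -0.4, -0.3]
width: 0.0425
gripper_force: 0.0
```

Emit:
carry_out(linear=[[0,-0.03,0],[0,-0.03,0],[0,0,0],[0,0,0]], angular=[[0,0,-1],[0,0,-1],[0,0,-1],[0,0,0]], hand=[0.5,0.5,0.5,0.5])

```text
clock: 23.5
position: [0.4615, 0.0123, 0.3706]
ee_rot: [0.0, 0.74, 0.673, 0.0]
contact_force: [-1.0, 0.0, -0.5]
width: 0.043
gripper_force: 0.0
```

Run:
```python
from h import *
s=stat()
s,im=snap('wrist','w10.png'); cv2.imwrite('pics/w10.png',cv2.resize(im[:,:,::-1],(768,576)))
for n,p in (('A',(.4503,-.0692)),('B',(.4555,-.0134)),('C',(.4607,.0424))):
    print(n,fit('wrist',s,im,[*p,-.09],.02,.044,45))
```

```text
t 23.5 tcp [0.4615 0.0123 0.3706] grasp [0.4616 0.0123 0.2156] yaw -0.0946 tilt [ 0.0007 -0.0001] j6 -0.03 w 0.043 gf 0.0 F [-1.   0.  -0.5]
A (array([ 0.45177063, -0.07080304, -0.09862588]), np.float64(-0.9055494303564866), array([251.18547078, 256.40097403]))
B (array([ 0.45536404, -0.01456447, -0.09176559]), np.float64(-0.9111510791366907), array([249.9183432 , 202.56804734]))
C (array([ 0.46092659,  0.04172556, -0.0946601 ]), np.float64(-0.9071117561683599), array([248.7972, 143.4108]))
```

View pics/w10.png

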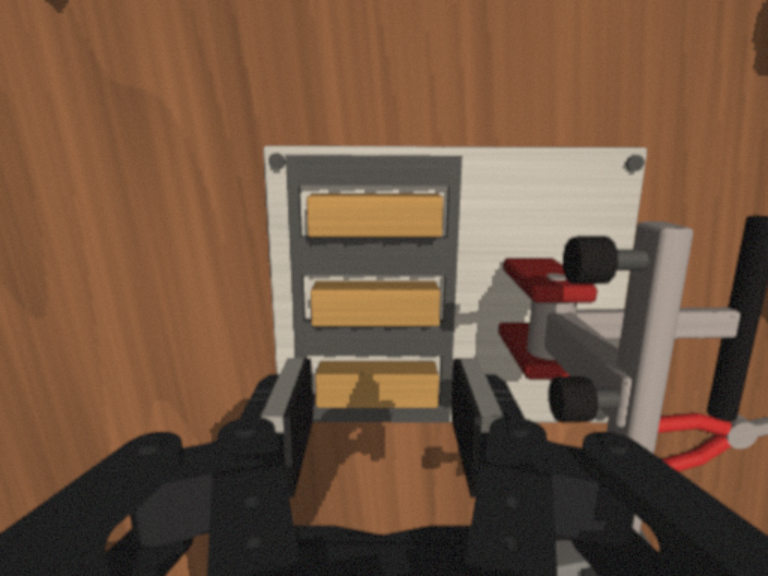

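All three bars sit flat in the nest at display px (375,215), (375,305) and (378,385), with fits within 2 mm. Crossbar at about (740,320). Moving above it.

Emit:
carry_out(linear=[[0.069,-0.004,0],[0.069,-0.004,0],[0.069,-0.004,0],[0.069,-0.004,0],[0.069,-0.004,0],[0.067,-0.004,0],[0,0,0],[0,0,0]], angular=[[0,0,0],[0,0,0],[0,0,0],[0,0,0],[0,0,0],[0,0,0],[0,0,0],[0,0,0]], hand=[0.5,0.5,0.5,0.5,0.5,0.5,0.5,0.5])

```text
clock: 24.22
position: [0.6689, 0.0012, 0.3691]
ee_rot: [-0.001, 0.738, 0.675, -0.0]
contact_force: [-0.0, -0.3, 0.2]
width: 0.0426
gripper_force: 0.0
```

Run:
```python
from h import *
s=stat()
s,im=snap('wrist','w11.png')
o=im.copy()
N=np.array([.4555,-.0134]); c,d=np.cos(-.094),np.sin(-.094)
for y in(-.06,0,.033,.06):
    p=N+[.21*c-d*y,.21*d+c*y]; u=proj('wrist',[[*p,.0696]],s)[0]; print(y,p,u); cv2.circle(o,tuple(int(v) for v in u),2,(0,255,0),-1)
cv2.imwrite('pics/c11.png',cv2.resize(o[:,:,::-1],(768,576)))
```

```text
t 24.22 tcp [0.6689 0.0012 0.3691] grasp [0.6687 0.0012 0.2141] yaw -0.0898 tilt [-0.0013  0.0003] j6 -0.01 w 0.0426 gf 0.0 F [-0.  -0.3  0.2]
-0.06 [ 0.65894121 -0.09284606] [251.81906024 286.26595472]
0 [ 0.6645729  -0.03311094] [251.959234   224.18720026]
0.033 [ 6.67670337e-01 -2.56629079e-04] [252.04355235 186.84513132]
0.06 [0.6702046  0.02662417] [252.11682647 154.39421683]
```

View pics/c11.png

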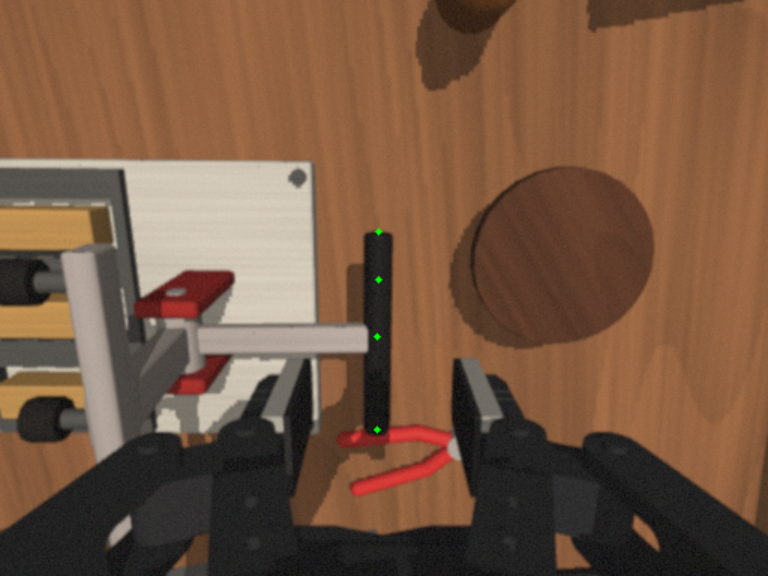

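The projected crossbar points (green) lie right on the black crossbar at (377,232–430). Descend, pinch, and work out the arc rows.

Emit:
carry_out(linear=[[-0.002,-0.003,-0.06],[0,0,-0.07],[0,0,-0.07],[0,0,-0.05],[0,0,-0.03],[0,0,-0.009],[0,0,0],[0,0,0]], angular=[[0,0,0],[0,0,0],[0,0,0],[0,0,0],[0,0,0],[0,0,0],[0,0,0],[0,0,0]], hand=[0.5,0.5,0.5,0.5,0.5,0.5,0.5,0], force=30)

```text
clock: 24.93
position: [0.6664, -0.0005, 0.2272]
ee_rot: [0.001, 0.739, 0.674, 0.001]
contact_force: [-0.4, 0.6, -0.1]
width: 0.0317
gripper_force: 0.0
```

Emit:
carry_out(linear=[[0,0,0],[0,0,0],[0,0,0],[0,0,0],[0,0,0]], angular=[[0,0,0],[0,0,0],[0,0,0],[0,0,0],[0,0,0]], hand=[0,0,0,0,0])

```text
clock: 25.35
position: [0.666, -0.0005, 0.228]
ee_rot: [0.0, 0.739, 0.674, 0.0]
contact_force: [-4.3, 0.2, 6.0]
width: 0.015
gripper_force: 29.7
```

Run:
```python
from h import *
stat()
t=np.linspace(1.62,-.02,25); dx=np.diff(np.sin(t))*110/500; dz=np.diff(np.cos(t))*110/500
for a,b in zip(dx,dz): print([round(a*.9956,4),round(-a*.0939,4),round(b,4)],end=', ')
```

```text
t 25.35 tcp [ 6.66e-01 -5.00e-04  2.28e-01] grasp [ 6.661e-01 -5.000e-04  7.300e-02] yaw -0.092 tilt [0.0003 0.    ] j6 -0.01 w 0.015 gf 29.7 F [-4.3  0.2  6. ]
[np.float64(0.0002), np.float64(-0.0), np.float64(0.015)], [np.float64(-0.0008), np.float64(0.0001), np.float64(0.015)], [np.float64(-0.0018), np.float64(0.0002), np.float64(0.0149)], [np.float64(-0.0028), np.float64(0.0003), np.float64(0.0148)], [np.float64(-0.0038), np.float64(0.0004), np.float64(0.0145)], [np.float64(-0.0048), np.float64(0.0005), np.float64(0.0142)], [np.float64(-0.0058), np.float64(0.0005), np.float64(0.0139)], [np.float64(-0.0067), np.float64(0.0006), np.float64(0.0134)], [np.float64(-0.0076), np.float64(0.0007), np.float64(0.013)], [np.float64(-0.0084), np.float64(0.0008), np.float64(0.0124)], [np.float64(-0.0093), np.float64(0.0009), np.float64(0.0118)], [np.float64(-0.0101), np.float64(0.0009), np.float64(0.0111)], [np.float64(-0.0108), np.float64(0.001), np.float64(0.0104)], [np.float64(-0.0115), np.float64(0.0011), np.float64(0.0097)], [np.float64(-0.0121), np.float64(0.0011), np.float64(0.0088)], [np.float64(-0.0127), np.float64(0.0012), np.float64(0.008)], [np.float64(-0.0132), np.float64(0.0012), np.float64(0.0071)], [np.float64(-0.0136), np.float64(0.0013), np.float64(0.0062)], [np.float64(-0.014), np.float64(0.0013), np.float64(0.0052)], [np.float64(-0.0144), np.float64(0.0014), np.float64(0.0043)], [np.float64(-0.0146), np.float64(0.0014), np.float64(0.0033)], [np.float64(-0.0148), np.float64(0.0014), np.float64(0.0023)], [np.float64(-0.0149), np.float64(0.0014), np.float64(0.0012)], [np.float64(-0.015), np.float64(0.0014), np.float64(0.0002)],
```

Emit:
carry_out(linear=[[0.0002,0,0.015],[-0.0008,0.0001,0.015],[-0.0018,0.0002,0.0149],[-0.0028,0.0003,0.0148],[-0.0038,0.0004,0.0145],[-0.0048,0.0005,0.0142],[-0.0058,0.0005,0.0139],[-0.0067,0.0006,0.0134]], angular=[[0,0,0],[0,0,0],[0,0,0],[0,0,0],[0,0,0],[0,0,0],[0,0,0],[0,0,0]], hand=[0,0,0,0,0,0,0,0])

```text
clock: 26.02
position: [0.6543, 0.0006, 0.2853]
ee_rot: [0.002, 0.739, 0.674, 0.002]
contact_force: [4.4, -0.6, -2.5]
width: 0.0149
gripper_force: 29.4
```

Emit:
carry_out(linear=[[-0.0076,0.0007,0.013],[-0.0084,0.0008,0.0124],[-0.0093,0.0009,0.0118],[-0.0101,0.0009,0.0111],[-0.0108,0.001,0.0104],[-0.0115,0.0011,0.0097],[-0.0121,0.0011,0.0088],[-0.0127,0.0012,0.008]], angular=[[0,0,0],[0,0,0],[0,0,0],[0,0,0],[0,0,0],[0,0,0],[0,0,0],[0,0,0]], hand=[0,0,0,0,0,0,0,0])

```text
clock: 26.68
position: [0.6156, 0.0044, 0.3316]
ee_rot: [0.006, 0.739, 0.674, 0.006]
contact_force: [8.5, 1.5, 8.2]
width: 0.0148
gripper_force: 29.1
```

Emit:
carry_out(linear=[[-0.0132,0.0012,0.0071],[-0.0136,0.0013,0.0062],[-0.014,0.0013,0.0052],[-0.0144,0.0014,0.0043],[-0.0146,0.0014,0.0033],[-0.0148,0.0014,0.0023],[-0.0149,0.0014,0.0012],[-0.015,0.0014,0.0002]], angular=[[0,0,0],[0,0,0],[0,0,0],[0,0,0],[0,0,0],[0,0,0],[0,0,0],[0,0,0]], hand=[0,0,0,0,0,0,0,0])

```text
clock: 27.35
position: [0.5562, 0.0102, 0.347]
ee_rot: [0.004, 0.739, 0.674, 0.004]
contact_force: [0.1, 2.3, 19.5]
width: 0.0147
gripper_force: 34.8
```

Emit:
carry_out(linear=[[-0.003,0,0],[0,0,0],[0,0,0],[0,0,0],[0,0,0],[0,0,0],[0,0,0],[0,0,0]], angular=[[0,0,0],[0,0,0],[0,0,0],[0,0,0],[0,0,0],[0,0,0],[0,0,0],[0,0,0]], hand=[0,0,0,0,0,0,0,0])

```text
clock: 28.02
position: [0.5549, 0.0103, 0.3468]
ee_rot: [0.004, 0.739, 0.674, 0.004]
contact_force: [1.5, 1.8, 16.3]
width: 0.0147
gripper_force: 34.4
```

Run:
```python
from h import *
s=stat(); g=s['position']; N=np.array([.4555,-.0134]); c,d=np.cos(-.094),np.sin(-.094)
r=g[:2]-N; print('nest x',r@[c,d],'z',g[2]-.155-.0034)
_,a=snap('side','s12.png'); _,b=snap('scene','c12.png')
z=lambda im,x,y:cv2.resize(im[y:y+150,x:x+130,::-1],None,fx=3,fy=3,interpolation=cv2.INTER_CUBIC)
cv2.imwrite('pics/c12.png',np.hstack([z(a,180,150),z(b,190,150)]))
```

```text
t 28.02 tcp [0.5549 0.0103 0.3468] grasp [0.5566 0.0104 0.1918] yaw -0.0922 tilt [0.0114 0.0003] j6 -0.02 w 0.0147 gf 34.4 F [ 1.5  1.8 16.3]
nest x 0.09668528605444585 z 0.18840665367644593
```

View pics/c12.png

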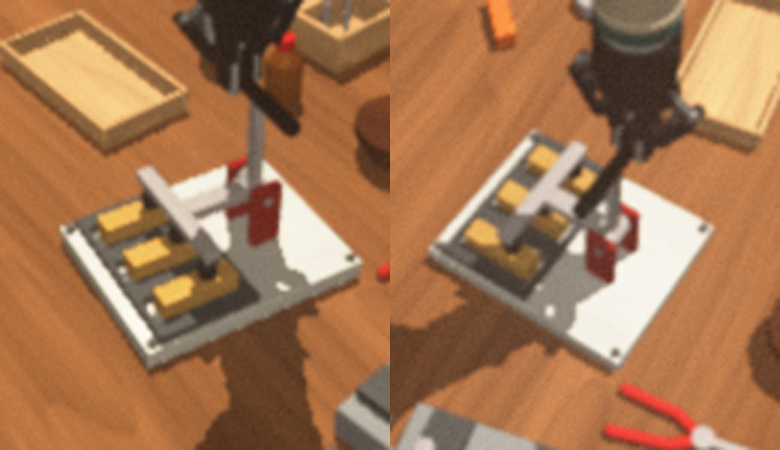

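The pads are down on all three bars, with the stem vertical. Loosen the fingers so the clamp rests under its own weight for over a second, then pinch again.

Emit:
carry_out(linear=[[0,0,0.003],[0,0,0],[0,0,0],[0,0,0],[0,0,0],[0,0,0],[0,0,0],[0,0,0]], angular=[[0,0,0],[0,0,0],[0,0,0],[0,0,0],[0,0,0],[0,0,0],[0,0,0],[0,0,0]], hand=[0.5,0.5,0.5,0.5,0.5,0.5,0.5,0.5])

```text
clock: 28.78
position: [0.5534, 0.0099, 0.3424]
ee_rot: [-0.0, 0.739, 0.674, -0.0]
contact_force: [0.6, 0.7, 0.2]
width: 0.0427
gripper_force: 0.0
```

Emit:
carry_out(linear=[[0,0,0],[0,0,0],[0,0,0],[0,0,0],[0,0,0],[0,0,0],[0,0,0],[0,0,0]], angular=[[0,0,0],[0,0,0],[0,0,0],[0,0,0],[0,0,0],[0,0,0],[0,0,0],[0,0,0]], hand=[0.5,0.5,0.5,0.5,0.5,0.5,0.5,0.5])

```text
clock: 29.45
position: [0.5534, 0.0099, 0.3427]
ee_rot: [0.0, 0.739, 0.674, 0.0]
contact_force: [-0.5, 0.6, 0.0]
width: 0.0424
gripper_force: 0.0
```

Emit:
carry_out(linear=[[0,0,0],[0,0,0],[0,0,0],[0,0,0],[0,0,0],[0,0,0],[0,0,0],[0,0,0]], angular=[[0,0,0],[0,0,0],[0,0,0],[0,0,0],[0,0,0],[0,0,0],[0,0,0],[0,0,0]], hand=[0.5,0.5,0,0,0,0,0,0])

```text
clock: 30.12
position: [0.5555, 0.0097, 0.3432]
ee_rot: [0.002, 0.739, 0.674, 0.002]
contact_force: [6.0, -0.8, -3.0]
width: 0.0146
gripper_force: 29.4
```

Run:
```python
from h import *
s=stat(); g=s['position']; N=np.array([.4555,-.0134]); c,d=np.cos(-.094),np.sin(-.094)
r=g[:2]-N; print('nest x',r@[c,d])
t=np.linspace(0,1.62,25); dx=np.diff(np.sin(t))*110/500; dz=np.diff(np.cos(t))*110/500
print([[round(float(v),4) for v in (a*.9956,-a*.0939,b)] for a,b in zip(dx,dz)])
```

```text
t 30.12 tcp [0.5555 0.0097 0.3432] grasp [0.5565 0.0096 0.1882] yaw -0.0924 tilt [ 0.0069 -0.0005] j6 -0.02 w 0.0146 gf 29.4 F [ 6.  -0.8 -3. ]
nest x 0.09734695999841976
[[0.0148, -0.0014, -0.0005], [0.0147, -0.0014, -0.0015], [0.0146, -0.0014, -0.0025], [0.0144, -0.0014, -0.0035], [0.0141, -0.0013, -0.0044], [0.0138, -0.0013, -0.0054], [0.0134, -0.0013, -0.0063], [0.0129, -0.0012, -0.0072], [0.0124, -0.0012, -0.0081], [0.0118, -0.0011, -0.0089], [0.0112, -0.0011, -0.0097], [0.0105, -0.001, -0.0104], [0.0098, -0.0009, -0.0111], [0.0091, -0.0009, -0.0117], [0.0082, -0.0008, -0.0123], [0.0074, -0.0007, -0.0129], [0.0065, -0.0006, -0.0133], [0.0056, -0.0005, -0.0137], [0.0047, -0.0004, -0.0141], [0.0037, -0.0004, -0.0144], [0.0027, -0.0003, -0.0146], [0.0018, -0.0002, -0.0147], [0.0008, -0.0001, -0.0148], [-0.0002, 0.0, -0.0148]]
```

Emit:
carry_out(linear=[[0.0178,-0.0014,0],[0.0157,-0.0014,-0.0015],[0.0146,-0.0014,-0.0025],[0.0144,-0.0014,-0.0035],[0.0141,-0.0013,-0.0044],[0.0138,-0.0013,-0.0054],[0.0134,-0.0013,-0.0063],[0.0129,-0.0012,-0.0072]], angular=[[0,0,0],[0,0,0],[0,0,0],[0,0,0],[0,0,0],[0,0,0],[0,0,0],[0,0,0]], hand=[0,0,0,0,0,0,0,0])

```text
clock: 30.78
position: [0.6112, 0.0044, 0.3268]
ee_rot: [-0.001, 0.739, 0.674, -0.002]
contact_force: [-3.7, -1.7, 3.3]
width: 0.015
gripper_force: 31.8
```

Emit:
carry_out(linear=[[0.0124,-0.0012,-0.0081],[0.0118,-0.0011,-0.0089],[0.0112,-0.0011,-0.0097],[0.0105,-0.001,-0.0104],[0.0098,-0.0009,-0.0111],[0.0091,-0.0009,-0.0117],[0.0082,-0.0008,-0.0123],[0.0074,-0.0007,-0.0129]], angular=[[0,0,0],[0,0,0],[0,0,0],[0,0,0],[0,0,0],[0,0,0],[0,0,0],[0,0,0]], hand=[0,0,0,0,0,0,0,0])

```text
clock: 31.45
position: [0.6524, 0.0005, 0.2839]
ee_rot: [0.0, 0.739, 0.674, -0.0]
contact_force: [-3.2, -2.6, 2.9]
width: 0.0151
gripper_force: 32.4
```

Emit:
carry_out(linear=[[0.0065,-0.0006,-0.0133],[0.0056,-0.0005,-0.0137],[0.0047,-0.0004,-0.0141],[0.0037,-0.0004,-0.0144],[0.0027,-0.0003,-0.0146],[0.0018,-0.0002,-0.0147],[0.0008,-0.0001,-0.0148],[-0.0002,0,-0.0148]], angular=[[0,0,0],[0,0,0],[0,0,0],[0,0,0],[0,0,0],[0,0,0],[0,0,0],[0,0,0]], hand=[0,0,0,0,0,0,0,0])

```text
clock: 32.12
position: [0.6656, -0.0007, 0.2271]
ee_rot: [0.001, 0.739, 0.674, 0.001]
contact_force: [0.8, -3.8, 1.5]
width: 0.0153
gripper_force: 35.0
```

Emit:
carry_out(linear=[[0,0,0],[0,0,0],[0,0,0],[0,0,0],[0,0,0],[0,0,0]], angular=[[0,0,0],[0,0,0],[0,0,0],[0,0,0],[0,0,0],[0,0,0]], hand=[0,0,0.5,0.5,0.5,0.5])

```text
clock: 32.62
position: [0.6646, 0.0001, 0.2275]
ee_rot: [-0.0, 0.739, 0.674, 0.0]
contact_force: [-0.4, 0.4, -0.5]
width: 0.0424
gripper_force: 0.0
```

Emit:
carry_out(linear=[[0,0,0.03],[0,0,0.06],[0,0,0.08],[0,0,0.08],[0,0,0.04],[0,0,0],[0,0,0]], angular=[[0,0,0],[0,0,0],[0,0,0],[0,0,0],[0,0,0],[0,0,0],[0,0,0]], hand=[0.5,0.5,0.5,0.5,0.5,0.5,0.5])

```text
clock: 33.2
position: [0.6647, -0.0002, 0.3744]
ee_rot: [0.001, 0.739, 0.674, 0.001]
contact_force: [-0.8, 0.3, -0.0]
width: 0.0428
gripper_force: 0.0
```

Run:
```python
from h import *
s=stat()
s,b=snap('wrist','w13.png'); _,a=snap('side','s13.png')
z=lambda im,x,y,w,h,f:cv2.resize(im[y:y+h,x:x+w,::-1],None,fx=f,fy=f,interpolation=cv2.INTER_CUBIC)
cv2.imwrite('pics/c13.png',np.hstack([z(a,180,150,130,150,3),z(b,0,90,270,300,1.5)[:450,:400]]))
for n,p in (('A',(.4503,-.0692)),('B',(.4555,-.0134)),('C',(.4607,.0424))):
    print(n,fit('side',s,a,[*p,-.09],.02,.044,16))
```

```text
t 33.2 tcp [ 6.647e-01 -2.000e-04  3.744e-01] grasp [ 6.653e-01 -1.000e-04  2.194e-01] yaw -0.0917 tilt [0.0037 0.0002] j6 -0.01 w 0.0428 gf 0.0 F [-0.8  0.3 -0. ]Traceback (most recent call last):
  File "<stdin>", line 5, in <module>
    return _nx.concatenate(arrs, 1, dtype=dtype, casting=casting)
           ~~~~~~~~~~~~~~~^^^^^^^^^^^^^^^^^^^^^^^^^^^^^^^^^^^^^^^
ValueError: all the input array dimensions except for the concatenation axis must match exactly, but along dimension 0, the array at index 0 has size 450 and the array at index 1 has size 441
```

Arc done. I have one picture view left, so I'll check numerically now and keep the view for the end.

Run:
```python
from h import *
s=stat(); im=manip.get_image('wrist'); a=cv2.imread('pics/s13.png')[:,:,::-1].copy()
for n,p in (('A',(.4503,-.0692)),('B',(.4555,-.0134)),('C',(.4607,.0424))):
    print(n,fit('side',s,a,[*p,-.09],.02,.044,16))
N=np.array([.4555,-.0134]); c,d=np.cos(-.094),np.sin(-.094)
for th in (1.3,1.45,1.62):
    v=[]
    for y in np.linspace(-.04,.05,10):
        x=.1+.11*np.sin(th); u=proj('wrist',[[*(N+[x*c-d*y,x*d+c*y]),.075+.11*np.cos(th)]],s)[0].astype(int); v.append(int(im[u[1],u[0]].max()))
    print(th,v)
```

```text
t 33.3 tcp [ 6.641e-01 -2.000e-04  3.712e-01] grasp [ 6.637e-01 -2.000e-04  2.162e-01] yaw -0.0918 tilt [-0.0025  0.0006] j6 -0.01 w 0.0425 gf 0.0 F [-0.5 -0.5 -0.3]
A (array([ 0.45245835, -0.06759593, -0.03703334]), np.float64(-0.8913043478260869), array([244.81097561, 245.8445122 ]))
B (array([ 0.45717871, -0.01042484, -0.05579825]), np.float64(-0.8851540616246498), array([234.66772152, 233.59493671]))
C (array([ 0.46285399,  0.04811046, -0.11224407]), np.float64(-0.9151515151515152), array([225.4290429, 221.9009901]))
1.3 [30, 26, 23, 14, 35, 37, 27, 27, 39, 31]
1.45 [33, 34, 33, 43, 40, 36, 39, 34, 37, 39]
1.62 [30, 34, 36, 46, 41, 41, 39, 46, 42, 40]
```

Emit:
carry_out(linear=[[-0.068,0.0141,0],[-0.068,0.0141,0],[-0.068,0.0141,0],[-0.068,0.0141,0],[-0.068,0.0141,0],[-0.068,0.0141,0],[0,0,0],[0,0,0]], angular=[[0,0,1],[0,0,1],[0,0,1],[0,0,1],[0,0,1],[0,0,1],[0,0,1],[0,0,1]], hand=[0.5,0.5,0.5,0.5,0.5,0.5,0.5,0.5])

```text
clock: 34.02
position: [0.4579, 0.0424, 0.371]
ee_rot: [-0.002, 0.487, 0.873, -0.001]
contact_force: [0.4, 0.3, 1.1]
width: 0.0429
gripper_force: 0.0
```

Emit:
carry_out(linear=[[0,0,0],[0,0,0],[0,0,0],[0,0,0],[0,0,0],[0,0,0],[0,0,0],[0,0,0]], angular=[[0,0,1],[0,0,1],[0,0,1],[0,0,1],[0,0,1],[0,0,1],[0,0,1],[0,0,1]], hand=[0.5,0.5,0.5,0.5,0.5,0.5,0.5,0.5])

```text
clock: 34.68
position: [0.4603, 0.0419, 0.3708]
ee_rot: [-0.002, 0.188, 0.982, -0.0]
contact_force: [-0.1, -0.4, -0.9]
width: 0.0426
gripper_force: 0.0
```

Emit:
carry_out(linear=[[0,0,0],[0,0,0],[0,0,-0.07],[0,0,-0.07],[0,0,0],[0,0,0]], angular=[[0,0,1],[0,0,1],[0,0,1],[0,0,0.6],[0,0,0],[0,0,0]], hand=[0.5,0.5,0.5,0.5,0.5,0.5])

```text
clock: 35.18
position: [0.4596, 0.0419, 0.3004]
ee_rot: [-0.004, 0.048, 0.999, 0.0]
contact_force: [0.5, -0.9, -0.3]
width: 0.0426
gripper_force: 0.0
```

Run:
```python
from h import *
s=stat(); s,im=snap('wrist','w14.png'); print('C',fit('wrist',s,im,[.461,.042,-.093],.02,.044,95))
```

```text
t 35.18 tcp [0.4596 0.0419 0.3004] grasp [0.4585 0.042  0.1454] yaw 1.4747 tilt [-0.0072  0.0006] j6 -1.53 w 0.0426 gf 0.0 F [ 0.5 -0.9 -0.3]
C (array([ 0.46084805,  0.04249925, -0.108092  ]), np.float64(-0.9255050505050505), array([256.36301743, 199.62772331]))
```

Emit:
carry_out(linear=[[0.002,0,-0.05],[0,0,-0.06],[0,0,-0.04],[0,0,-0.02],[0,0,-0.012],[0,0,-0.006],[0,0,0],[0,0,0]], angular=[[0,0,0],[0,0,0],[0,0,0],[0,0,0],[0,0,0],[0,0,0],[0,0,0],[0,0,0]], hand=[0.5,0.5,0.5,0.5,0.5,0.5,0.5,0], force=90)

```text
clock: 35.9
position: [0.4626, 0.0417, 0.2097]
ee_rot: [0.001, 0.047, 0.999, 0.0]
contact_force: [-0.4, -0.6, -0.7]
width: 0.0323
gripper_force: 0.0
```

Emit:
carry_out(linear=[[0,0,0],[0,0,0],[0,0,0],[0,0,0],[0,0,0]], angular=[[0,0,0],[0,0,0],[0,0,0],[0,0,0],[0,0,0]], hand=[0,0,0,0,0])

```text
clock: 36.32
position: [0.4625, 0.0419, 0.2102]
ee_rot: [0.002, 0.048, 0.999, 0.0]
contact_force: [0.0, 0.4, 5.7]
width: 0.021
gripper_force: 88.1
```

```bash
python3 -c "
from h import *
stat()"
```

```text
t 36.32 tcp [0.4625 0.0419 0.2102] grasp [0.463  0.042  0.0552] yaw 1.4756 tilt [0.0034 0.0003] j6 -1.54 w 0.021 gf 88.1 F [0.  0.4 5.7]
```

Grip is a little shallow; regrip 4 mm lower.

Emit:
carry_out(linear=[[0,0,0],[0,0,0],[0,0,-0.005],[0,0,-0.003],[0,0,0],[0,0,0],[0,0,0],[0,0,0]], angular=[[0,0,0],[0,0,0],[0,0,0],[0,0,0],[0,0,0],[0,0,0],[0,0,0],[0,0,0]], hand=[0.5,0.5,0.5,0.5,0,0,0,0])

```text
clock: 36.98
position: [0.4616, 0.0419, 0.2046]
ee_rot: [-0.0, 0.047, 0.999, 0.0]
contact_force: [-1.1, 1.2, 3.2]
width: 0.0217
gripper_force: 88.8
```

Emit:
carry_out(linear=[[0,0,0],[0,0,0],[0,0,0.03],[0,0,0.08],[0,0,0.08],[0.02,0.064,0],[0.027,0.08,0],[0.027,0.08,0]], angular=[[0,0,0],[0,0,0],[0,0,0],[0,0,0],[0,0,0],[0,0,0],[0,0,1],[0,0,1]], hand=[0,0,0,0,0,0,0,0])

```text
clock: 37.65
position: [0.4987, 0.1533, 0.3]
ee_rot: [0.001, -0.033, 0.999, -0.0]
contact_force: [1.7, -0.7, -3.5]
width: 0.0213
gripper_force: 89.3
```

Emit:
carry_out(linear=[[0.027,0.08,0],[0.027,0.08,0],[0.027,0.08,0],[0.027,0.08,0],[0.014,0.088,0],[0,0,0],[0,0,0]], angular=[[0,0,0],[0,0,0],[0,0,0],[0,0,0],[0,0,0],[0,0,0],[0,0,0]], hand=[0,0,0,0,0,0,0])

```text
clock: 38.23
position: [0.5581, 0.354, 0.2974]
ee_rot: [-0.001, -0.034, 0.999, -0.0]
contact_force: [-0.1, -1.5, -3.2]
width: 0.0217
gripper_force: 89.6
```

Run:
```python
from h import *
s=stat(); g=s['position']; s,im=snap('wrist','w15.png'); print('held',fit('wrist',s,im,[g[0],g[1],.07],g[2]-.187,g[2]-.163,130))
```

```text
t 38.23 tcp [0.5581 0.354  0.2974] grasp [0.5579 0.3539 0.1425] yaw 1.6396 tilt [-0.0017 -0.0009] j6 -1.18 w 0.0217 gf 89.6 F [-0.1 -1.5 -3.2]
held (array([0.54558012, 0.35263626, 0.04820083]), np.float64(-0.41934176394293127), array([238.82731187, 220.58002871]))
```

Emit:
carry_out(linear=[[0.005,0.006,-0.05],[0,0,-0.07],[0,0,-0.05],[0,0,-0.02],[0,0,-0.012],[0,0,-0.005],[0,0,-0.003],[0,0,0]], angular=[[0,0,0],[0,0,0],[0,0,0],[0,0,0],[0,0,0],[0,0,0],[0,0,0],[0,0,0]], hand=[0,0,0,0,0,0,0,0])

```text
clock: 38.95
position: [0.5614, 0.3548, 0.1959]
ee_rot: [0.001, -0.032, 0.999, 0.001]
contact_force: [0.6, 0.3, -3.4]
width: 0.0212
gripper_force: 89.5
```

```bash
python3 -c "
from h import *
stat()"
```

```text
t 38.95 tcp [0.5614 0.3548 0.1959] grasp [0.5618 0.3549 0.0409] yaw 1.6356 tilt [0.0024 0.0012] j6 -1.18 w 0.0212 gf 89.5 F [ 0.6  0.3 -3.4]
```

Emit:
carry_out(linear=[[0,0,-0.005],[0,0,-0.003],[0,0,-0.001],[0,0,0],[0,0,0],[0,0,0],[0,0,0.03],[0,0,0.06]], angular=[[0,0,0],[0,0,0],[0,0,0],[0,0,0],[0,0,0],[0,0,0],[0,0,0],[0,0,0]], hand=[0,0,0.5,0.5,0.5,0.5,0.5,0.5])

```text
clock: 39.62
position: [0.5594, 0.3541, 0.2319]
ee_rot: [-0.004, -0.033, 0.999, -0.002]
contact_force: [0.2, 0.3, 0.4]
width: 0.0423
gripper_force: 0.0
```

Emit:
carry_out(linear=[[0,0,0.08],[0,0,0.05],[-0.0212,-0.0738,0],[-0.0212,-0.0738,0],[-0.0212,-0.0738,0],[-0.0212,-0.0738,0],[-0.0212,-0.0738,0],[-0.0212,-0.0738,0]], angular=[[0,0,0],[0,0,0],[0,0,-1],[0,0,-1],[0,0,0],[0,0,0],[0,0,0],[0,0,0]], hand=[0.5,0.5,0.5,0.5,0.5,0.5,0.5,0.5])

```text
clock: 40.28
position: [0.4963, 0.132, 0.3005]
ee_rot: [0.001, 0.047, 0.999, 0.0]
contact_force: [1.1, -0.5, -0.6]
width: 0.0424
gripper_force: 0.0
```

Emit:
carry_out(linear=[[-0.0212,-0.0738,0],[-0.0212,-0.0738,0],[-0.0212,-0.0738,0],[-0.0212,-0.0738,0],[0,0,0],[0,0,0]], angular=[[0,0,0],[0,0,0],[0,0,0],[0,0,0],[0,0,0],[0,0,0]], hand=[0.5,0.5,0.5,0.5,0.5,0.5])

```text
clock: 40.78
position: [0.4544, -0.0159, 0.3005]
ee_rot: [0.001, 0.05, 0.999, 0.0]
contact_force: [0.4, 0.7, 0.4]
width: 0.0426
gripper_force: 0.0
```

Run:
```python
from h import *
s=stat(); s,im=snap('wrist','w16.png'); print('B',fit('wrist',s,im,[.4555,-.0138,-.093],.02,.044,95))
```

```text
t 40.78 tcp [ 0.4544 -0.0159  0.3005] grasp [ 0.4546 -0.0159  0.1455] yaw 1.4714 tilt [0.0011 0.    ] j6 -1.66 w 0.0426 gf 0.0 F [0.4 0.7 0.4]
B (array([ 0.45732663, -0.01458072, -0.10834956]), np.float64(-0.9300980638672366), array([258.31452484, 196.47678186]))
```

Emit:
carry_out(linear=[[0.003,0.003,-0.05],[0,0,-0.06],[0,0,-0.04],[0,0,-0.02],[0,0,-0.012],[0,0,-0.009],[0,0,0],[0,0,0]], angular=[[0,0,0],[0,0,0],[0,0,0],[0,0,0],[0,0,0],[0,0,0],[0,0,0],[0,0,0]], hand=[0.5,0.5,0.5,0.5,0.5,0.5,0.5,0])

```text
clock: 41.5
position: [0.4568, -0.0122, 0.205]
ee_rot: [0.001, 0.047, 0.999, 0.0]
contact_force: [0.3, -0.2, -0.4]
width: 0.032
gripper_force: 0.0
```

Emit:
carry_out(linear=[[0,0,0],[0,0,0],[0,0,0],[0,0,0],[0,0,0]], angular=[[0,0,0],[0,0,0],[0,0,0],[0,0,0],[0,0,0]], hand=[0,0,0,0,0])

```text
clock: 41.92
position: [0.4567, -0.0127, 0.2057]
ee_rot: [0.001, 0.047, 0.999, 0.0]
contact_force: [-1.1, 0.9, 6.1]
width: 0.0213
gripper_force: 89.3
```

```bash
python3 -c "
from h import *
stat()"
```

```text
t 41.92 tcp [ 0.4567 -0.0127  0.2057] grasp [ 0.4571 -0.0126  0.0507] yaw 1.4758 tilt [0.0024 0.0001] j6 -1.66 w 0.0213 gf 89.3 F [-1.1  0.9  6.1]
```

Emit:
carry_out(linear=[[0,0,0.03],[0,0,0.08],[0,0,0.08],[0.0272,0.0784,0],[0.0272,0.0784,0],[0.0272,0.0784,0],[0.0272,0.0784,0],[0.0272,0.0784,0]], angular=[[0,0,0],[0,0,0],[0,0,0],[0,0,0],[0,0,0],[0,0,1],[0,0,1],[0,0,0]], hand=[0,0,0,0,0,0,0,0])

```text
clock: 42.58
position: [0.5241, 0.185, 0.2994]
ee_rot: [-0.0, -0.034, 0.999, -0.0]
contact_force: [0.8, -0.1, -3.7]
width: 0.0214
gripper_force: 89.4
```

Emit:
carry_out(linear=[[0.0272,0.0784,0],[0.0272,0.0784,0],[0.0272,0.0784,0],[0,0,0],[0,0,-0.05],[0,0,-0.05],[0,0,0],[0,0,0]], angular=[[0,0,0],[0,0,0],[0,0,0],[0,0,0],[0,0,0],[0,0,0],[0,0,0],[0,0,0]], hand=[0,0,0,0,0,0,0,0])

```text
clock: 43.25
position: [0.5641, 0.3003, 0.2477]
ee_rot: [-0.003, -0.033, 0.999, -0.001]
contact_force: [0.8, 0.4, -3.5]
width: 0.0214
gripper_force: 89.7
```

```bash
python3 -c "
from h import *
stat()"
```

```text
t 43.25 tcp [0.5641 0.3003 0.2477] grasp [0.5633 0.3001 0.0927] yaw 1.6358 tilt [-0.005  -0.0019] j6 -1.26 w 0.0214 gf 89.7 F [ 0.8  0.4 -3.5]
```

Emit:
carry_out(linear=[[0,0,-0.05],[0,0,-0.03],[0,0,-0.015],[0,0,-0.008],[0,0,-0.006],[0,0,-0.001],[0,0,0],[0,0,0]], angular=[[0,0,0],[0,0,0],[0,0,0],[0,0,0],[0,0,0],[0,0,0],[0,0,0],[0,0,0]], hand=[0,0,0,0,0,0,0,0])

```text
clock: 43.92
position: [0.5655, 0.301, 0.1956]
ee_rot: [0.001, -0.033, 0.999, 0.0]
contact_force: [0.1, 0.7, -2.8]
width: 0.0213
gripper_force: 89.7
```

Emit:
carry_out(linear=[[0,0,0],[0,0,0],[0,0,0],[0,0,0],[0,0,0.03],[0,0,0.06],[0,0,0.08],[0,0,0.05]], angular=[[0,0,0],[0,0,0],[0,0,0],[0,0,0],[0,0,0],[0,0,0],[0,0,0],[0,0,0]], hand=[0.5,0.5,0.5,0.5,0.5,0.5,0.5,0.5])

```text
clock: 44.58
position: [0.5656, 0.3012, 0.308]
ee_rot: [0.002, -0.033, 0.999, 0.001]
contact_force: [1.7, 0.4, -0.1]
width: 0.0429
gripper_force: 0.0
```

Emit:
carry_out(linear=[[-0.0226,-0.074,0],[-0.0226,-0.074,0],[-0.0226,-0.074,0],[-0.0226,-0.074,0],[-0.0226,-0.074,0],[-0.0226,-0.074,0],[-0.0226,-0.074,0],[-0.0226,-0.074,0]], angular=[[0,0,-1],[0,0,-1],[0,0,0],[0,0,0],[0,0,0],[0,0,0],[0,0,0],[0,0,0]], hand=[0.5,0.5,0.5,0.5,0.5,0.5,0.5,0.5])

```text
clock: 45.25
position: [0.4738, 0.0035, 0.305]
ee_rot: [0.001, 0.047, 0.999, -0.0]
contact_force: [0.9, -1.0, -0.4]
width: 0.0429
gripper_force: 0.0
```

Emit:
carry_out(linear=[[-0.0226,-0.074,0],[-0.0226,-0.074,0],[0,0,0],[0,0,0]], angular=[[0,0,0],[0,0,0],[0,0,0],[0,0,0]], hand=[0.5,0.5,0.5,0.5])

```text
clock: 45.58
position: [0.4516, -0.0709, 0.305]
ee_rot: [0.0, 0.05, 0.999, -0.0]
contact_force: [0.8, 0.6, 0.1]
width: 0.0422
gripper_force: 0.0
```

Run:
```python
from h import *
s=stat(); s,im=snap('wrist','w17.png'); print('A',fit('wrist',s,im,[.4505,-.0695,-.093],.02,.044,95))
```

```text
t 45.58 tcp [ 0.4516 -0.0709  0.305 ] grasp [ 0.4518 -0.0709  0.15  ] yaw 1.4712 tilt [ 0.001  -0.0001] j6 -1.78 w 0.0422 gf 0.0 F [0.8 0.6 0.1]
A (array([ 0.4518222 , -0.07095863, -0.11169191]), np.float64(-0.9338196977592496), array([255.5611932 , 192.87733482]))
```

Emit:
carry_out(linear=[[0,0.001,-0.06],[0,0,-0.06],[0,0,-0.04],[0,0,-0.02],[0,0,-0.012],[0,0,-0.007],[0,0,0],[0,0,0]], angular=[[0,0,0],[0,0,0],[0,0,0],[0,0,0],[0,0,0],[0,0,0],[0,0,0],[0,0,0]], hand=[0.5,0.5,0.5,0.5,0.5,0.5,0.5,0])

```text
clock: 46.3
position: [0.4527, -0.0681, 0.2056]
ee_rot: [0.001, 0.047, 0.999, -0.0]
contact_force: [0.2, 0.3, -0.1]
width: 0.0323
gripper_force: 0.0
```

Emit:
carry_out(linear=[[0,0,0],[0,0,0],[0,0,0],[0,0,0],[0,0,0]], angular=[[0,0,0],[0,0,0],[0,0,0],[0,0,0],[0,0,0]], hand=[0,0,0,0,0])

```text
clock: 46.72
position: [0.4526, -0.0687, 0.2063]
ee_rot: [0.001, 0.047, 0.999, -0.0]
contact_force: [-1.7, 1.0, 6.7]
width: 0.0216
gripper_force: 89.1
```

```bash
python3 -c "
from h import *
stat()"
```

```text
t 46.72 tcp [ 0.4526 -0.0687  0.2063] grasp [ 0.453  -0.0688  0.0513] yaw 1.476 tilt [ 0.0027 -0.0005] j6 -1.78 w 0.0216 gf 89.1 F [-1.7  1.   6.7]
```

Emit:
carry_out(linear=[[0,0,0.03],[0,0,0.08],[0,0,0.08],[0.0292,0.0778,0],[0.0292,0.0778,0],[0.0292,0.0778,0],[0.0292,0.0778,0],[0.0292,0.0778,0]], angular=[[0,0,0],[0,0,0],[0,0,0],[0,0,0],[0,0,0],[0,0,1],[0,0,1],[0,0,0]], hand=[0,0,0,0,0,0,0,0])

```text
clock: 47.38
position: [0.5249, 0.1276, 0.3]
ee_rot: [-0.0, -0.034, 0.999, 0.0]
contact_force: [1.0, -1.1, -4.5]
width: 0.0215
gripper_force: 89.5
```

Emit:
carry_out(linear=[[0.0292,0.0778,0],[0.0292,0.0778,0],[0.0292,0.0778,0],[0,0,0],[0,0,-0.05],[0,0,-0.05],[0,0,0],[0,0,0]], angular=[[0,0,0],[0,0,0],[0,0,0],[0,0,0],[0,0,0],[0,0,0],[0,0,0],[0,0,0]], hand=[0,0,0,0,0,0,0,0])

```text
clock: 48.05
position: [0.5678, 0.2422, 0.2483]
ee_rot: [-0.003, -0.033, 0.999, -0.001]
contact_force: [0.5, 0.4, -3.7]
width: 0.0215
gripper_force: 89.8
```

```bash
python3 -c "
from h import *
stat()"
```

```text
t 48.05 tcp [0.5678 0.2422 0.2483] grasp [0.567  0.242  0.0933] yaw 1.6359 tilt [-0.0051 -0.0013] j6 -1.35 w 0.0215 gf 89.8 F [ 0.5  0.4 -3.7]
```

Emit:
carry_out(linear=[[0,0,-0.05],[0,0,-0.03],[0,0,-0.015],[0,0,-0.008],[0,0,-0.006],[0,0,-0.003],[0,0,0],[0,0,0]], angular=[[0,0,0],[0,0,0],[0,0,0],[0,0,0],[0,0,0],[0,0,0],[0,0,0],[0,0,0]], hand=[0,0,0,0,0,0,0,0])

```text
clock: 48.72
position: [0.5692, 0.2427, 0.195]
ee_rot: [0.001, -0.033, 0.999, 0.0]
contact_force: [-0.6, -0.5, -3.2]
width: 0.0217
gripper_force: 89.8
```

Emit:
carry_out(linear=[[0,0,0],[0,0,0],[0,0,0],[0,0,0],[0,0,0.03],[0,0,0.06],[0,0,0.08],[0,0,0.08]], angular=[[0,0,0],[0,0,0],[0,0,0],[0,0,0],[0,0,0],[0,0,0],[0,0,0],[0,0,0]], hand=[0.5,0.5,0.5,0.5,0.5,0.5,0.5,0.5])

```text
clock: 49.38
position: [0.5685, 0.2425, 0.3198]
ee_rot: [-0.001, -0.033, 0.999, -0.0]
contact_force: [1.5, -0.6, 0.6]
width: 0.0426
gripper_force: 0.0
```

Emit:
carry_out(linear=[[-0.08,-0.02,0.03],[-0.08,-0.02,0.03],[-0.08,-0.02,0.03],[-0.08,-0.02,0.03],[-0.04,0,0],[0,0,0],[0,0,0],[0,0,0]], angular=[[0,0,0],[0,0,0],[0,0,0],[0,0,0],[0,0,0],[0,0,0],[0,0,0],[0,0,0]], hand=[0.5,0.5,0.5,0.5,0.5,0.5,0.5,0.5])

```text
clock: 50.05
position: [0.3977, 0.2048, 0.3764]
ee_rot: [0.001, -0.033, 0.999, 0.0]
contact_force: [0.2, 0.3, 0.5]
width: 0.0429
gripper_force: 0.0
```

Run:
```python
from h import *
stat(); _,a=snap('side','s18.png'); _,b=snap('scene','c18.png')
z=lambda im,x,y:cv2.resize(im[y:y+150,x:x+130,::-1],None,fx=3,fy=3,interpolation=cv2.INTER_CUBIC)
cv2.imwrite('pics/c18f.png',np.hstack([z(a,180,140),z(b,225,130)]))
```

```text
t 50.05 tcp [0.3977 0.2048 0.3764] grasp [0.3981 0.2049 0.2214] yaw 1.6361 tilt [0.0022 0.0006] j6 -1.32 w 0.0429 gf 0.0 F [0.2 0.3 0.5]
```

View pics/c18f.png

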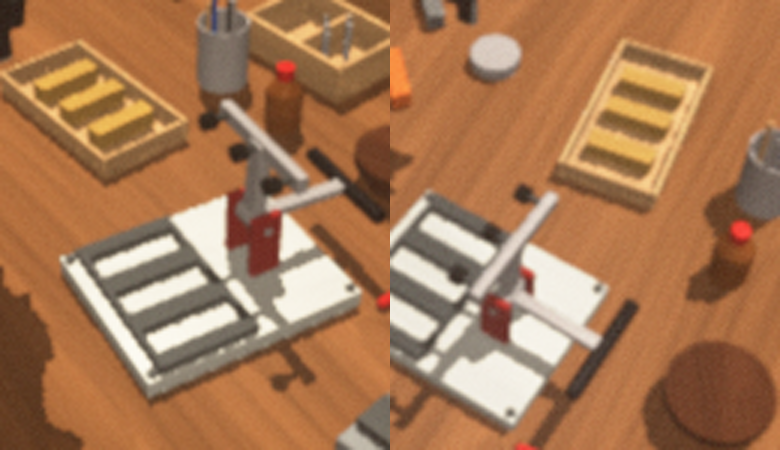

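All three bars lie flat in the tray at crop (65,78), (92,102) and (120,124), the clamp stands fully open, the nest is empty and the robot is clear.

```bash
python3 -c "
from rig import manip
print(manip.sign_off())"
```

```text
the job is handed in; nothing more can be done
None
```

I handed the job in at about 50 s: vise opened before its bar came out, all three bars clamped in the nest for over a second, clamp back open, and the last pictures show the bars flat in the tray; the hand-in call gave no verdict.

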